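# Book and drop a lot of seconds fruit

## Robot

A 6-joint arm with a two-finger parallel gripper is mounted at the origin on the work surface. World frame = base frame: x ahead of the robot, y to its left, z up, the work surface at z = 0. Lengths are in mm, angles in rad, forces in N, time in s.
With the tool pointing down it reaches from about 275 to 1000 mm from the base axis. Payload 8.4 kg.
Tool frame: the origin (TCP) lies at the very end of the fingers, on their centre line; the grasp point (between the pads) lies r.hold_point_z behind it (r.hold_point_z is the distance from the TCP to the grasp point, in mm); x points along the fingers, z is the direction in which the jaws open and shut, and the axes are right-handed (so a half turn about x gives the same grasp; the last joint's range is limited). The gripper opens to 85 mm and grips with 20 to 120 N. Pads are 22 mm wide; open, the fingers measure 114 mm over their backs; the gripper's body (76 mm by 85 mm) begins 54 mm behind the grasp point. The pads swing forward as they close: fully open they stand 13 mm farther back than shut.
Start: joints at [1.141, 0.353, 1.633, -0, 1.155, -0.002], TCP at [259.293, 568.678, 205.381] pointing down, gripper open.
Joint ranges: [-2.63, 2.63], [-0.92, 2.1], [0.06, 2.66], [-1.3, 4.44], [0, 2.69], [-3.02, 3.02]. Speed limits (rad/s): [2.22, 2.22, 2.79, 3.14, 3.14, 3.14].

## Interface

Orientations are given as [roll, pitch, yaw] about the fixed x, y, z axes, in that order (R = Rz(yaw) Ry(pitch) Rx(roll)).
In Python, from rig import r gives the robot as it stands.
- The arm moves only by the tool jog_arm, never from a script. Its argument "series" is a list of rows, each a list of 7 numbers: the turn, a rotation vector about the tool's x, y, z in degrees, then the shift along the tool's x, y, z in cm, then the opening, from 0 (shut) to 1 (fully open). In form: [[wx, wy, wz, tx, ty, tz, fingers], ...]. A call has 1 to 20 rows; each row shifts and turns the commanded pose from where the row before left it, along the tool's axes as they then stand; what a row does not reach is not made up. A row lasts 1/10 s, in which the tool goes at most 50 mm and 8.59 degrees, less where a joint would pass 70% of its speed; a pose out of reach is approached as far as the arm can. A call with a gripper value outside its range is refused whole. The fingers move at their own pace and stop on an object; "force" is the grip in N (left out, the last holds). Time passes only in rows, so rows that do not move let the fingers close. It gives the time, the measured TCP pose, the force and the opening at its end, in the units of the state.
- r.sense(): the state, without advancing time (a new reading comes with each control period).
- r.grab_frame(name): name is "scene" or "top" or "wrist"; returns (picture, depth): 400x640x3 uint8, red, green, blue; 400x640 float32, mm along the optical axis (not along the pixel's ray), 0 where there is no reading.
- r.get_calibration(name): a dict with "mtx" (3x3 intrinsics, pixels), "dist" ([k1, k2, p1, p2, k3] as OpenCV has them; the pictures are not rectified), "position" and "rotation" of the camera in the world; the wrist camera has in their place "mount" (4x4, takes a point from camera to tool coordinates, whose origin is the TCP and whose axes are the tool frame's). Camera axes: x right, y down, z forward; pixel columns grow to the right and rows downward; lengths in mm; the calibration is good to about 2 mm. A picture is of the moment at which its call begins: read the wrist's pose just before it. get_calibration takes no time and is no camera call.
- r.sign_off(): hands the job in, once; it reports no verdict.
The state is a dict: "clock": time; "qpos": joint angles; "qvel": joint speeds; "joint_efforts": joint torques, N m; "eef_pos": TCP position; "tcp_rot": TCP orientation; "contact_force": force on the tool from outside, world axes, zero at the start; "wrist_torque": the same for the moment, N m; "opening": opening from 0.0 (shut) to 1.0 (fully open).
Only numpy, scipy, OpenCV 4.12 (cv2) and the standard library are available. Lean on these libraries where they do the work, as an engineer would, in place of code of your own. Each camera call takes 0.05 s, during which the arm holds its last target.

## Task

Put all the persimmons lying on the packing table into the closed steel drop-bottom box, then lift the scanner and hold its beam steady on the middle of the lot card for three seconds to book the lot, and stand the scanner back upright on its black mat. Only once the card has been scanned, pull the latch tab so that the box's floor swings open and all the fruit drops into the blue crate below; leave the roll of tape where it lies.

Things in the scene. Friction and masses are not known exactly. Their poses are not given: they have to be found in the camera images.
- fruit0_c (a point): hard orange persimmon, squat and round, 52 mm across at mid height, 38 mm high, about 70 g, standing on the table; this point is its centre, half-way up, z up. Four to six of the six are present; absent ones give None
- fruit1_c (a point): hard orange persimmon, squat and round, 52 mm across at mid height, 38 mm high, about 70 g, standing on the table; this point is its centre, half-way up, z up. Four to six of the six are present; absent ones give None
- fruit2_c (a point): hard orange persimmon, squat and round, 52 mm across at mid height, 38 mm high, about 70 g, standing on the table; this point is its centre, half-way up, z up. Four to six of the six are present; absent ones give None
- fruit3_c (a point): hard orange persimmon, squat and round, 52 mm across at mid height, 38 mm high, about 70 g, standing on the table; this point is its centre, half-way up, z up. Four to six of the six are present; absent ones give None
- fruit4_c (a point): hard orange persimmon, squat and round, 52 mm across at mid height, 38 mm high, about 70 g, standing on the table; this point is its centre, half-way up, z up. Four to six of the six are present; absent ones give None
- fruit5_c (a point): hard orange persimmon, squat and round, 52 mm across at mid height, 38 mm high, about 70 g, standing on the table; this point is its centre, half-way up, z up. Four to six of the six are present; absent ones give None
- station: fixed stand holding an open-topped steel drop-bottom box. Origin on the table below the box's centre; x points from the latch side (facing the robot) to the hinge side, z up. Box inside 170 mm (x) by 180 mm (y), walls 5 mm thick; closed floor's top at z = 180 mm, rim at z = 230 mm. Legs at y = +-130 mm, 205 mm high
- crate_mid (a point): open blue crate fixed under the box: this point is the middle of its inner floor, 5 mm above the table, 35 mm from the station's origin towards the latch; axes as the station's. Inside 270 mm (x) by 230 mm (y), rim 85 mm above the table
- box_floor (a joint): hinged floor of the box, rad: 0 closed; it falls by its own weight, front edge downward, to 0.96 when the latch frees it. Hinge along y at the station's x = +85 mm; it cannot be opened while latched
- latch (a joint): sliding bolt under the floor's front edge, m: 0 latched; grows as it is pulled along the station's -x (towards the robot); frees the floor at about 0.018, stops at 0.045; friction about 1.5 to 3 N, stays where left
- latch_tab (a point): grip point of the bolt's upright steel tab, 10 mm thick along x, 30 mm wide along y, 20 mm below this point to its visible foot and 20 mm above it to its top; it stands 55 mm in front of the outer face of the box's front wall, 214 mm above the table; moves with the bolt; axes as the station's
- scanner_c (a point): hand scanner upright on its mat, 220 g: grey body 40 (x) by 34 (y) mm on a black foot 72 x 62 x 12 mm, 122 mm high in all, with a nose on its +x side looking 45 degrees down and ahead. Point: on the body's axis, 61 mm above its underside; x towards the nose, z up. From 75 to 120 mm above the underside its sides are flat, 34 mm apart along y
- scan_window (a point): middle of the scanner's dark red window, 40.4 mm ahead of (x) and 25.6 mm above scanner_c; its x axis is the reading beam, along the scanner's +x and -z equally (45 degrees down); it reads a card 80 to 200 mm along the beam
- card_mid (a point): middle of the bar-striped lot card (86 x 56 mm, lying level, face up, 21 mm above the table) on a fixed wooden block 70 mm (x) by 100 mm (y) by 20 mm; it can be read from any side. The beam must fall on the middle of the card, within 18 mm
- mat: fixed square black rubber mat 110 x 110 x 4 mm, the scanner's place; origin at the centre of its underside
- tape_roll: to be left alone: roll of brown tape lying flat, 60 mm across, 24 mm high, 120 g, among the fruit; origin at its underside
Mind the look-alikes: they are no part of the job. What is shaped like the part that bears fruit5_c but pink or turquoise is not meant.

How it is judged:
By the outcome, as a careful person would: the job done as asked, in the order asked, and still so for the second after the job is handed in, with the robot touching nothing.
Of fruit0, fruit1, fruit2, fruit3, fruit4, fruit5 only 4 to 6 are there at a start; the rules pass over those that are not, and their reading is None.
At some moment in a run one of fruit0, fruit1, fruit2, fruit3, fruit4, fruit5 may be knocked a few centimetres aside while the robot is not near it.
It also fails if it takes over 210 s, if anything falls off the work surface, if the arm or the gripper's body presses on something with over 40 N, if the wrist force passes 120 N, or if a joint passes its speed limit or range.

## Working session

There is one attempt and no reset: what is moved stays moved. The work goes in short steps, Python scripts to look and compute and a tool call to move; the robot and the scene stay as the last step left them, time stands still between calls to the robot, and variables do not carry over. Pictures are saved under pics/ and viewed, and the job is handed in when it is done.

Besides the shell and the picture viewer there is one more tool, called after "Call:" as name(argument=value, ...), one argument or row to a line, values as JSON. jog_arm: Moves the arm, as the interface text tells. Its arguments: {"type":"object","properties":{"series":{"type":"array"},"force":{"type":"number"}},"required":["series"]}

```bash
ls; mkdir -p pics
cat > h.py <<'E'
from rig import r
import numpy as np, cv2
from scipy.spatial.transform import Rotation as R
np.set_printoptions(precision=1,suppress=True)
def save(name,pic): cv2.imwrite('pics/'+name,cv2.cvtColor(pic,cv2.COLOR_RGB2BGR))
def campose(name,st=None):
    c=r.get_calibration(name)
    if name=='wrist':
        st=st or r.sense()
        T=np.eye(4);T[:3,:3]=R.from_euler('xyz',st['tcp_rot']).as_matrix();T[:3,3]=st['eef_pos']
        M=T@np.array(c['mount']);return c,M[:3,3],M[:3,:3]
    return c,np.array(c['position']),np.array(c['rotation'])
E
python3 - <<'E'
from h import *
print(r.sense()); print(r.hold_point_z)
for n in ['scene','top','wrist']:
    print(n,r.get_calibration(n))
    st=r.sense()
    p,d=r.grab_frame(n); save(n+'0.png',p); np.savez(n+'0.npz',p=p,d=d,pos=st['eef_pos'],rot=st['tcp_rot'])
E
```

```text
pics
{'clock': 0.0, 'qpos': array([ 1.1,  0.4,  1.6,  0. ,  1.2, -0. ]), 'qvel': array([-0., -0., -0., -0., -0.,  0.]), 'joint_efforts': array([  0. , -60.5, -34.2,   0. ,   0. ,  -0. ]), 'eef_pos': array([259.1, 568.2, 204.7]), 'tcp_rot': array([ 3.1,  1.6, -2. ]), 'contact_force': array([ 0.3, -0.3,  0. ]), 'wrist_torque': array([-0.,  0.,  0.]), 'opening': 0.999097922951719}
18.700000000000003
scene {'mtx': array([[496.9,   0. , 310.5],
       [  0. , 496.9, 199. ],
       [  0. ,   0. ,   1. ]]), 'dist': array([0.1, 0. , 0. , 0. , 0. ]), 'position': array([1085.8,  333.5, 1034.3]), 'rotation': array([-2.5,  0. ,  2.2])}
top {'mtx': array([[383.1,   0. , 323.3],
       [  0. , 383.1, 205.2],
       [  0. ,   0. ,   1. ]]), 'dist': array([-0.1,  0. ,  0. ,  0. ,  0. ]), 'position': array([ 439.7,  -70.4, 1067.3]), 'rotation': array([-3.1, -0. , -1.6])}
wrist {'mtx': array([[295.7,   0. , 316.4],
       [  0. , 295.7, 195.3],
       [  0. ,   0. ,   1. ]]), 'dist': array([-0.,  0.,  0.,  0.,  0.]), 'mount': array([[  -0. ,   -0.3,    1. , -168.2],
       [  -0. ,   -1. ,   -0.3,   71.6],
       [   1. ,   -0. ,   -0. ,   -0.4],
       [   0. ,    0. ,    0. ,    1. ]])}
```

View pics/top0.png

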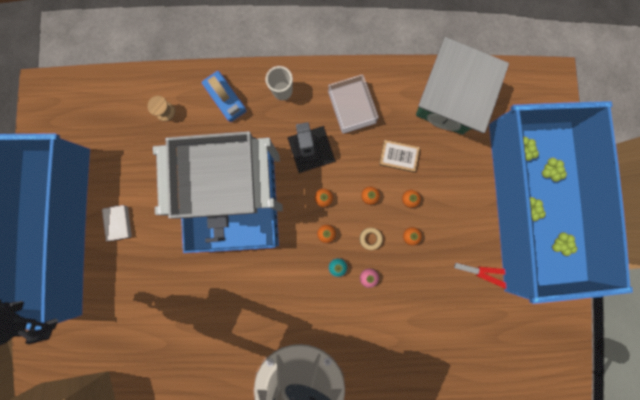

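View pics/scene0.png

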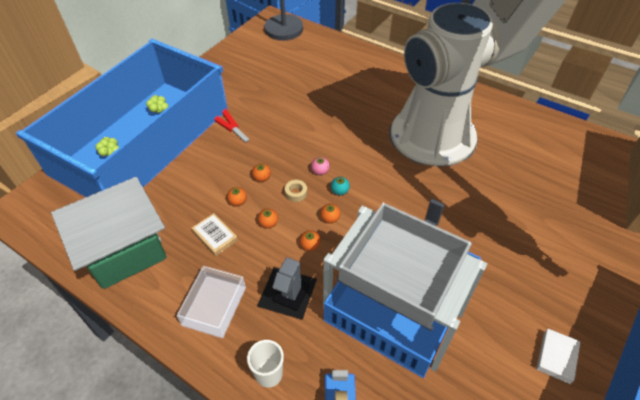

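View pics/wrist0.png

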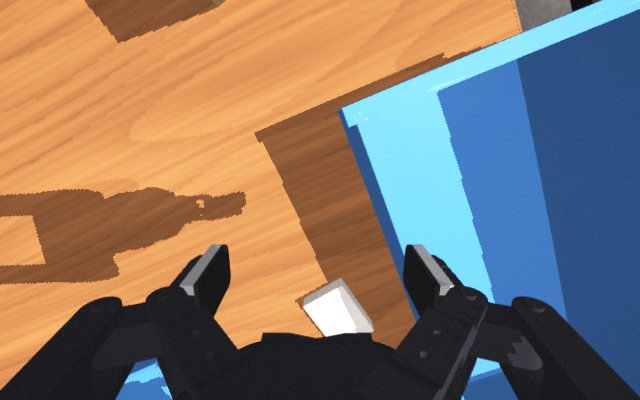

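The top picture shows 5 orange persimmons at about (324,198), (371,195), (412,199), (326,234) and (412,236). It also shows the tape at (371,239), teal (338,267) and pink (370,278) decoys, the scanner on its mat at (310,147), the card at (400,155), and the station at (213,175) with the latch tab near (217,222).

```bash
cat > h.py <<'E'
from rig import r
import numpy as np, cv2
from scipy.spatial.transform import Rotation as R
np.set_printoptions(precision=1,suppress=True)
def save(name,pic): cv2.imwrite('pics/'+name,cv2.cvtColor(pic,cv2.COLOR_RGB2BGR))
def campose(name,st=None):
    c=r.get_calibration(name)
    if name=='wrist':
        st=st or r.sense()
        T=np.eye(4);T[:3,:3]=R.from_euler('xyz',st['tcp_rot']).as_matrix();T[:3,3]=st['eef_pos']
        M=T@np.array(c['mount']);return c,M[:3,3],M[:3,:3]
    return c,np.array(c['position']),R.from_euler('xyz',c['rotation']).as_matrix()
def onplane(name,uv,z,st=None):
    c,p,M=campose(name,st)
    q=cv2.undistortPoints(np.array(uv,float).reshape(-1,1,2),c['mtx'],c['dist']).reshape(-1,2)
    d=np.c_[q,np.ones(len(q))]@M.T
    return p+d*((z-p[2])/d[:,2:3])
def withdepth(name,uv,d,st=None):
    c,p,M=campose(name,st)
    q=cv2.undistortPoints(np.array(uv,float).reshape(-1,1,2),c['mtx'],c['dist']).reshape(-1,2)
    z=np.array([d[int(v),int(u)] for u,v in np.array(uv).reshape(-1,2)])
    return p+(np.c_[q,np.ones(len(q))]*z[:,None])@M.T
def proj(name,X,st=None):
    c,p,M=campose(name,st)
    return cv2.projectPoints(((np.array(X,float).reshape(-1,3)-p)@M).reshape(-1,1,3),np.zeros(3),np.zeros(3),c['mtx'],c['dist'])[0].reshape(-1,2)
def cloud(name,d,st=None):
    c,p,M=campose(name,st)
    v,u=np.mgrid[0:400,0:640]
    uv=np.c_[u.ravel(),v.ravel()].astype(float)
    q=cv2.undistortPoints(uv.reshape(-1,1,2),c['mtx'],c['dist']).reshape(-1,2)
    return (p+(np.c_[q,np.ones(len(q))]*d.ravel()[:,None])@M.T).reshape(400,640,3)
def orange(p):
    h=cv2.cvtColor(p,cv2.COLOR_RGB2HSV)
    return cv2.inRange(h,(5,190,120),(14,255,255))
E
python3 - <<'E'
from h import *
a=np.load('top0.npz');p,d=a['p'],a['d']
def crop(n,p,x0,y0,x1,y1,k): save(n,cv2.resize(p[y0:y1,x0:x1],None,fx=k,fy=k,interpolation=cv2.INTER_CUBIC))
crop('c1.png',p,140,120,290,260,5)
crop('c2.png',p,280,110,430,290,3.3)
C=cloud('top',d)
for nm in ['top','scene']:
    b=np.load(nm+'0.npz');C=cloud(nm,b['d'])
    m=orange(b['p']); n,l,s,c=cv2.connectedComponentsWithStats(m)
    for i in range(1,n):
        if s[i,4]>50:
            pts=C[l==i]; 
            print(nm,c[i],s[i],onplane(nm,c[i],19)[0],pts[pts[:,2]>5].mean(0),pts[:,2].max())
E
```

```text
top [369.4 195.4] [362 187  17  17 166] [ 530.1 -203.2   19. ] [ 528.4 -200.6   38.9] 1067.2880395727182
top [322.7 197.7] [315 189  17  18 161] [526.2 -74.6  19. ] [524.3 -74.7  39.5] 1067.2880395727182
top [410.2 198.6] [403 190  17  17 163] [ 519.2 -316.1   19. ] [ 517.8 -311.5   38.6] 1067.2880395727182
top [325.5 233.4] [318 225  17  17 156] [428.3 -80.6  19. ] [428.4 -80.4  32.9] 39.8109734637726
top [411.2 235.8] [404 228  17  17 168] [ 416.9 -315.6   19. ] [ 417.3 -310.7   39. ] 1067.2880395727182
scene [260.9 173.4] [252 165  18  16 197] [ 418.5 -312.6   19. ] [ 428.2 -303.1   33.9] 1034.3358897147466
scene [236.6 197.5] [227 188  19  18 218] [ 522.1 -312.7   19. ] [ 527.1 -306.7   28.2] 41.878639814335884
scene [329.9 214.4] [321 205  19  18 226] [430.4 -77.7  19. ] [440.  -71.7  33.7] 1034.3358897147466
scene [267.7 219.4] [258 209  20  19 234] [ 532.8 -200.2   19. ] [ 538.  -195.2   28.7] 41.37772300600159
scene [309.5 241.1] [300 231  20  20 240] [527.6 -74.   19. ] [536.6 -67.9  34.6] 1034.3358897147466
```

View pics/c1.png

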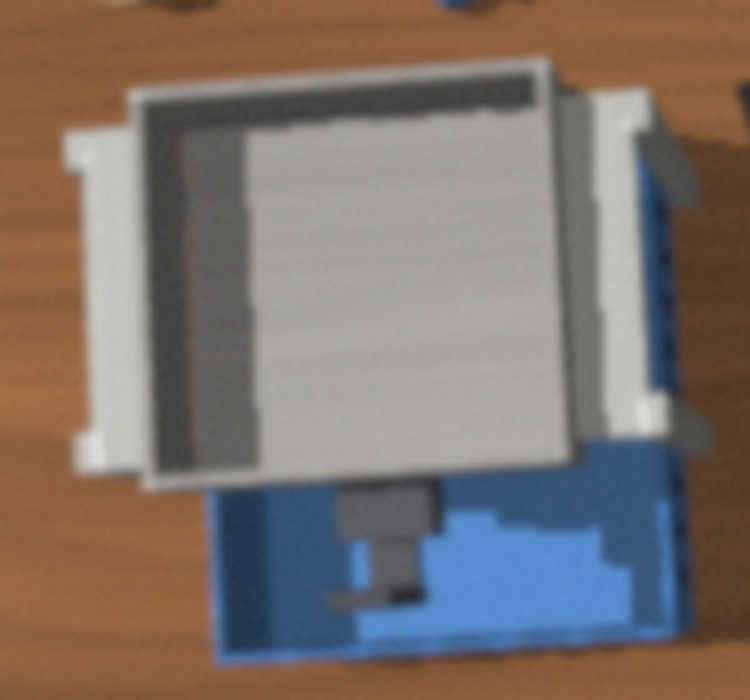

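View pics/c2.png

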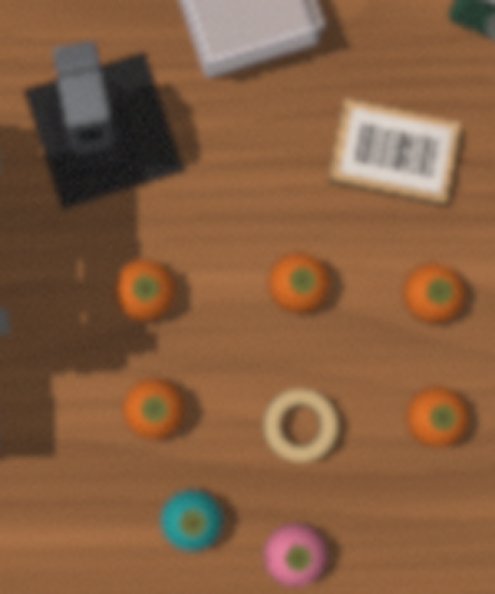

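Run:
```python
from h import *
st=r.sense(); print(R.from_euler('xyz',st['tcp_rot']).as_matrix().round(3)); print(st['tcp_rot'].round(4))
uv=np.array([[130,92],[550,60],[575,465],[143,488]])/5+[140,120]
P=onplane('top',uv,230);print(P,P.mean(0))
for i in range(4):
    e=P[(i+1)%4]-P[i]; print(np.linalg.norm(e),np.degrees(np.arctan2(e[1],e[0])))
# mat
uv=np.array([[25,92],[148,54],[185,168],[64,208]])/3.3+[280,110]
P=onplane('top',uv,4);print('mat',P,P.mean(0))
for i in range(4):
    e=P[(i+1)%4]-P[i]; print(np.linalg.norm(e),np.degrees(np.arctan2(e[1],e[0])))
uv=np.array([[345,100],[461,123],[447,204],[332,180]])/3.3+[280,110]
P=onplane('top',uv,20);print('block',P,P.mean(0))
for i in range(4):
    e=P[(i+1)%4]-P[i]; print(np.linalg.norm(e),np.degrees(np.arctan2(e[1],e[0])))
p=np.load('scene0.npz')['p']
def crop(n,p,x0,y0,x1,y1,k): save(n,cv2.resize(p[y0:y1,x0:x1],None,fx=k,fy=k,interpolation=cv2.INTER_CUBIC))
crop('c3.png',p,180,180,330,330,5)
crop('c4.png',p,310,180,500,380,4)
```

```text
[[-0.  -0.9  0.4]
 [-0.   0.4  0.9]
 [-1.  -0.  -0. ]]
[-3.1  1.6 -2. ]
[[649.2 276.  230. ]
 [658.6  85.4 230. ]
 [477.8  75.1 230. ]
 [471.  267.9 230. ]] [564.2 176.1 230. ]
190.86164926483545 -87.18471222787244
181.0779124119592 -176.74694528145568
192.9043467281799 92.0155240549717
178.38120675717082 2.6095926649080425
mat [[ 698.4   21.1    4. ]
 [ 729.5  -84.6    4. ]
 [ 630.1 -114.2    4. ]
 [ 597.7  -10.9    4. ]] [663.9 -47.1   4. ]
110.22664932990955 -73.58290956394251
103.72534491547528 -163.44889820726243
108.25927389201675 107.4131689460334
105.63050215664484 17.624785525146816
block [[ 683.1 -249.8   20. ]
 [ 662.2 -347.8   20. ]
 [ 593.3 -333.1   20. ]
 [ 615.1 -236.6   20. ]] [ 638.4 -291.8   20. ]
100.2025509112739 -102.06013534206757
70.41413157337851 167.9948287361377
98.94544086593078 77.28218576713104
69.29115087483203 -10.959337943379825
```

View pics/c3.png

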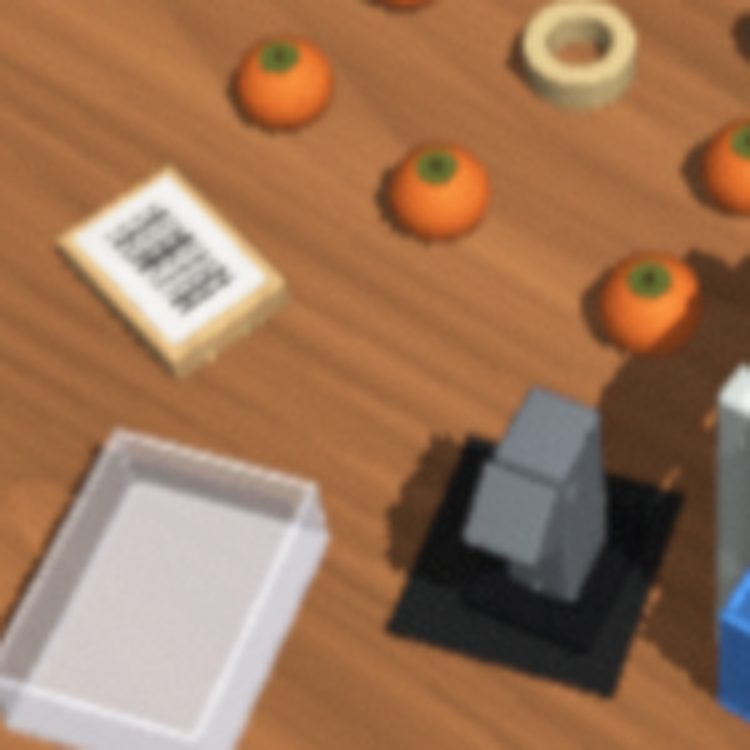

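View pics/c4.png

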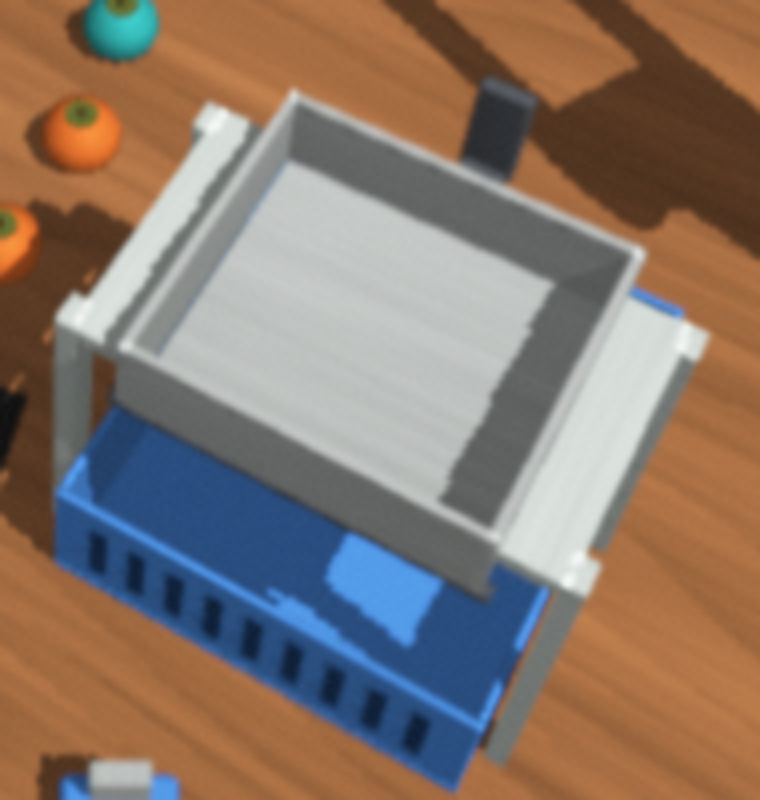

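Call:
jog_arm(
  series=[
    [7.84,0,0,-1.2,0,0,0.85],
    [7.84,0,0,-1.2,0,0,0.85],
    [7.84,0,0,-1.2,0,0,0.85],
    [7.84,0,0,-1.2,0,0,0.85],
    [7.84,0,0,-1.2,0,0,0.85],
    [7.84,0,0,-1.2,0,0,0.85],
    [7.84,0,0,-1.2,0,0,0.85],
    [7.84,0,0,-1.2,0,0,0.85],
  ],
  force=30,
)

```text
clock: 0.95
eef_pos: [259.2, 568.5, 301.6]
tcp_rot: [-2.074, 1.57, -2.031]
contact_force: [0.6, 0.9, 0.3]
opening: 0.85
```

Call:
jog_arm(
  series=[
    [0,0,0,0,-2,0.5,0.85],
    [0,0,0,0,-4,1,0.85],
    [0,0,0,0,-4,1,0.85],
    [0,0,0,0,-4,1,0.85],
    [0,0,0,0,-4,1,0.85],
    [0,0,0,0,-4,1,0.85],
    [0,0,0,0,-4,1,0.85],
    [0,0,0,0,-4,1,0.85],
    [0,0,0,0,-4,1,0.85],
    [0,0,0,0,-4,1,0.85],
    [0,0,0,0,-4,1,0.85],
    [0,0,0,0,-4,1,0.85],
    [0,0,0,0,-4,1,0.85],
    [0,0,0,0,-4,1,0.85],
    [0,0,0,0,-4,1,0.85],
    [0,0,0,0,-4,1,0.85],
    [0,0,0,0,-4,1,0.85],
    [0,0,0,0,-4,1,0.85],
    [0,0,0,0,-2,0.2,0.85],
    [0,0,0,0,0,0,0.85],
  ],
)

```text
clock: 2.95
eef_pos: [471.0, -144.2, 300.9]
tcp_rot: [-2.678, 1.57, -2.633]
contact_force: [-0.4, -0.2, -0.3]
opening: 0.85
```

```bash
cat > look.py <<'E'
from h import *
import sys
n=sys.argv[1]
st=r.sense(); p,d=r.grab_frame('wrist'); save(n+'.png',p); np.savez(n+'.npz',p=p,d=d,pos=st['eef_pos'],rot=st['tcp_rot'])
print(st['clock'],st['eef_pos'],R.from_euler('xyz',st['tcp_rot']).as_matrix().round(3).tolist(),st['opening'],st['contact_force'])
C=cloud('wrist',d,st)
m=orange(p); k,l,s,c=cv2.connectedComponentsWithStats(m)
for i in range(1,k):
    if s[i,4]>150:
        pts=C[(l==i)&(d>0)]; hi=pts[pts[:,2]>np.median(pts[:,2])-15]
        print(c[i],s[i],onplane('wrist',c[i],19,st)[0],(hi.min(0)+hi.max(0))/2,hi[:,2].max())
E
python3 look.py w1
```

```text
2.95 [ 471.  -144.2  300.9] [[-0.001, -0.045, 0.999], [-0.0, 0.999, 0.045], [-1.0, -0.0, -0.001]] 0.8503137231490352 [-0.4 -0.2 -0.3]
[289.9 120.2] [272  97  35  36 433] [428.5 -91.   19. ] [427.2 -83.   27.5] 38.62765939692656
[353.8 116.5] [339  96  35  36 510] [522.5 -81.4  19. ] [525.2 -77.3  27.2] 38.43743453994091
[349.4 199.8] [336 182  32  32 332] [ 525.9 -210.    19. ] [ 528.3 -204.4   27.2] 38.74226072530172
[279.8 257.6] [265 243  30  30 306] [ 416.  -317.5   19. ] [ 415.6 -315.6   26.3] 38.709506084186955
[338.2 260.6] [326 246  30  30 286] [ 515.2 -318.5   19. ] [ 518.7 -316.2   26.3] 38.40201706787002
```

View pics/w1.png

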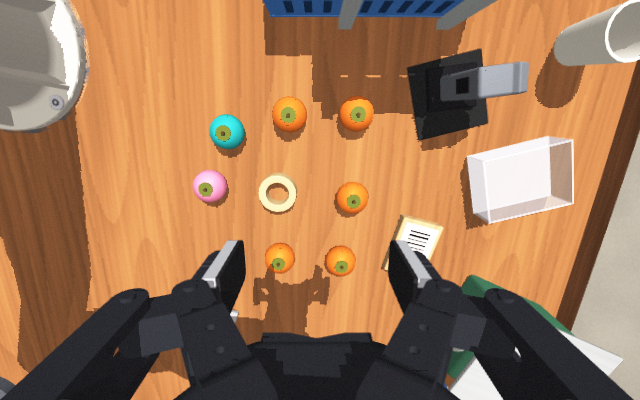

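Call:
jog_arm(
  series=[
    [0,0,0,0,3.3,2.9,0.85],
    [0,0,0,2,3.25,2.9,0.85],
    [0,0,0,4,0,0,0.85],
    [0,0,0,4,0,0,0.85],
    [0,0,0,4,0,0,0.85],
    [0,0,0,4,0,0,0.85],
    [0,0,0,4,0,0,0.85],
    [0,0,0,3,0,0,0.85],
    [0,0,0,2,0,0,0.85],
    [0,0,0,1.5,0,0,0.85],
    [0,0,0,1.2,0,0,0.85],
    [0,0,0,0,0,0,0.85],
    [0,0,0,0,0,0,0.3],
    [0,0,0,0,0,0,0.3],
    [0,0,0,0,0,0,0.3],
    [0,0,0,0,0,0,0.3],
    [0,0,0,0,0,0,0.3],
  ],
  force=30,
)

```text
clock: 4.7
eef_pos: [526.3, -73.8, 6.1]
tcp_rot: [-0.13, 1.569, -0.082]
contact_force: [-3.7, 2.0, 13.8]
opening: 0.39
```

```bash
python3 look.py w2
```

```text
4.7 [526.3 -73.8   6.1] [[0.002, -0.048, 0.999], [-0.0, 0.999, 0.048], [-1.0, -0.0, 0.002]] 0.38975638478917524 [-3.7  2.  13.8]
[314.7 212.1] [ 274  199   85   34 1127] [524.2 -57.9  19. ] [525.5 -61.2  21. ] 32.32221425175197
[173.4 250.8] [113 201  82  89 921] [443.1 -85.7  19. ] [433.8 -82.1  20. ] 34.4822008568988
[327.4 272.8] [285 239  64  50 432] [533.5 -95.7  19. ] [526.7 -83.4  32.2] 36.707003936585096
```

View pics/w2.png

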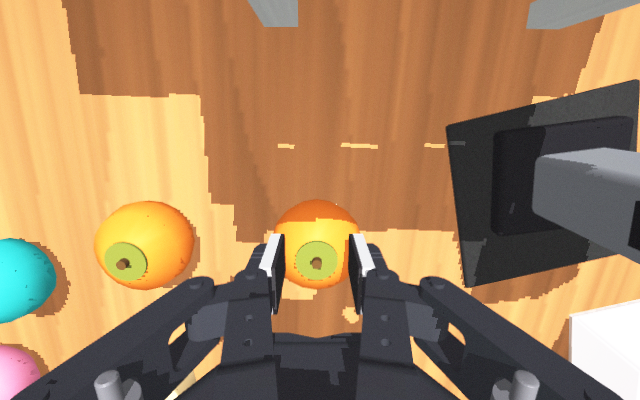

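Run:
```python
from h import *
a=np.load('w2.npz');d=a['d']
st=dict(eef_pos=a['pos'],tcp_rot=a['rot'])
C=cloud('wrist',d,st)
for v in (225,240,255,270,290):
    print(v,[(u,*C[v,u].round(0).astype(int)) for u in range(250,391,6)])
save('c5.png',cv2.resize(a['p'][180:330,220:420],None,fx=4,fy=4))
```

```text
225 [(250, np.int64(484), np.int64(-75), np.int64(0)), (256, np.int64(488), np.int64(-75), np.int64(-1)), (262, np.int64(492), np.int64(-75), np.int64(0)), (268, np.int64(495), np.int64(-75), np.int64(0)), (274, np.int64(499), np.int64(-75), np.int64(-1)), (280, np.int64(506), np.int64(-64), np.int64(24)), (286, np.int64(509), np.int64(-62), np.int64(30)), (292, np.int64(513), np.int64(-61), np.int64(31)), (298, np.int64(516), np.int64(-61), np.int64(32)), (304, np.int64(519), np.int64(-60), np.int64(33)), (310, np.int64(522), np.int64(-60), np.int64(33)), (316, np.int64(525), np.int64(-60), np.int64(33)), (322, np.int64(528), np.int64(-60), np.int64(33)), (328, np.int64(531), np.int64(-60), np.int64(33)), (334, np.int64(534), np.int64(-60), np.int64(32)), (340, np.int64(538), np.int64(-60), np.int64(30)), (346, np.int64(541), np.int64(-60), np.int64(31)), (352, np.int64(545), np.int64(-62), np.int64(25)), (358, np.int64(553), np.int64(-73), np.int64(-2)), (364, np.int64(556), np.int64(-72), np.int64(1)), (370, np.int64(560), np.int64(-72), np.int64(-1)), (376, np.int64(564), np.int6
[... 4337 characters left out ...]
524), np.int64(-121), np.int64(0)), (316, np.int64(528), np.int64(-121), np.int64(0)), (322, np.int64(532), np.int64(-121), np.int64(-1)), (328, np.int64(536), np.int64(-120), np.int64(0)), (334, np.int64(540), np.int64(-120), np.int64(0)), (340, np.int64(544), np.int64(-120), np.int64(0)), (346, np.int64(548), np.int64(-120), np.int64(-1)), (352, np.int64(543), np.int64(-83), np.int64(54)), (358, np.int64(543), np.int64(-72), np.int64(70)), (364, np.int64(544), np.int64(-69), np.int64(76)), (370, np.int64(544), np.int64(-61), np.int64(87)), (376, np.int64(546), np.int64(-61), np.int64(87)), (382, np.int64(548), np.int64(-62), np.int64(85)), (388, np.int64(550), np.int64(-62), np.int64(85))]
```

View pics/c5.png

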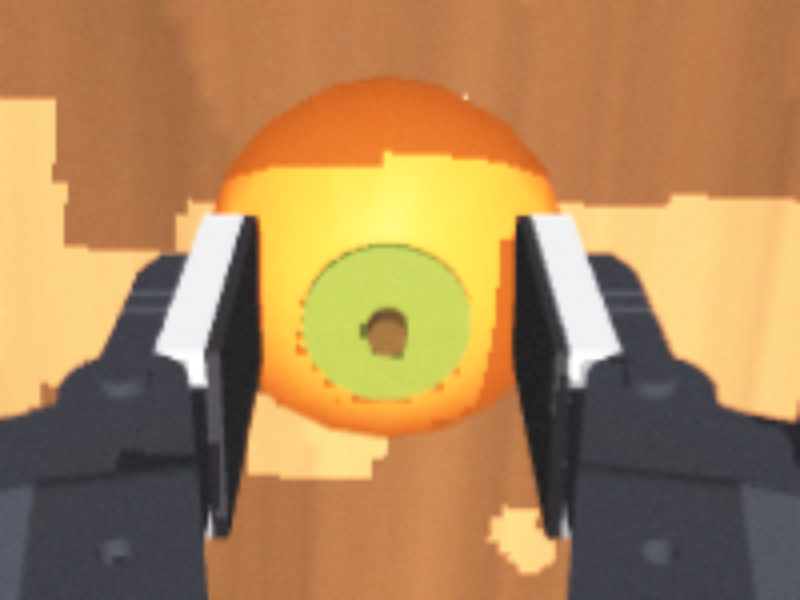

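Run:
```python
from h import *
for f in ('wrist0','w1','w2'):
    a=np.load(f+'.npz');d=a['d']
    c=r.get_calibration('wrist');M=np.array(c['mount'])
    v,u=np.mgrid[0:400,0:640]
    q=cv2.undistortPoints(np.c_[u.ravel(),v.ravel()].astype(float).reshape(-1,1,2),c['mtx'],c['dist']).reshape(-1,2)
    X=((np.c_[q,np.ones(len(q))]*d.ravel()[:,None])@M[:3,:3].T+M[:3,3]).reshape(400,640,3)
    m=(d>50)&(abs(X[...,2])<62)&(abs(X[...,1])<16)&(X[...,0]<10 if f!='w2' else (X[...,0]<-20)) & (X[...,0]>-90)
    P=X[m]
    for s in (1,-1):
        Q=P[P[:,2]*s>0]; 
        print(f,s,len(Q),'max x',np.sort(Q[:,0])[-10:],'y',Q[:,1].min(),Q[:,1].max(),'|z|',abs(Q[:,2]).min())
    print(M)
```

```text
wrist0 1 3782 max x [-39.3 -39.2 -39.2 -39.  -38.9 -38.9 -38.9 -38.8 -38.7 -38. ] y -12.539325157323873 14.031624501332253 |z| 37.02477603023557
wrist0 -1 3701 max x [-39.2 -39.2 -39.1 -39.1 -39.  -39.  -38.9 -38.7 -38.6 -37.2] y -12.259589382394665 15.01442852961884 |z| 37.36324365477636
[[   0.    -0.3    1.  -168.2]
 [  -0.    -1.    -0.3   71.2]
 [   1.    -0.    -0.    -0.3]
 [   0.     0.     0.     1. ]]
w1 1 5819 max x [-34.8 -34.8 -34.6 -34.6 -34.5 -34.4 -34.3 -34.2 -33.9 -33.5] y -13.638676701846776 14.200230803401247 |z| 31.058337786507167
w1 -1 5778 max x [-34.4 -34.3 -34.3 -34.2 -34.2 -34.2 -34.  -33.9 -33.8 -33.4] y -12.952154373916997 14.375171545853071 |z| 32.18276256689023
[[   0.    -0.3    1.  -168.2]
 [  -0.    -1.    -0.3   71.2]
 [   1.    -0.    -0.    -0.3]
 [   0.     0.     0.     1. ]]
w2 1 8402 max x [-20.5 -20.4 -20.4 -20.3 -20.3 -20.3 -20.2 -20.1 -20.1 -20.1] y -15.981078231905855 15.999507434793188 |z| 0.4177750182128749
w2 -1 8500 max x [-20.5 -20.5 -20.5 -20.5 -20.5 -20.3 -20.3 -20.2 -20.  -20. ] y -15.918912979184867 15.98538724534248 |z| 0.06586862849030067
[[   0.    -0.3    1.  -168.2]
 [  -0.    -1.    -0.3   71.2]
 [   1.    -0.    -0.    -0.3]
 [   0.     0.     0.     1. ]]
```

Call:
jog_arm(
  series=[
    [0,0,0,0,0,0,0.85],
    [0,0,0,0,0,0,0.85],
    [0,0,0,0,0,0,0.85],
    [0,0,0,0,0,0,0.85],
    [0,0,0,0,0,0,0.85],
  ],
)

```text
clock: 5.25
eef_pos: [525.6, -73.7, 4.3]
tcp_rot: [3.076, 1.571, 3.124]
contact_force: [-0.1, 0.0, -0.3]
opening: 0.847
```

Call:
jog_arm(
  series=[
    [0,0,0,0.8,0,0,0.85],
    [0,0,0,0.6,0,0,0.85],
    [0,0,0,0.6,0,0,0.85],
    [0,0,0,0.4,0,0,0.85],
    [0,0,0,0,0,0,0.85],
  ],
)

```text
clock: 5.75
eef_pos: [525.0, -73.6, -20.5]
tcp_rot: [2.953, 1.569, 3.001]
contact_force: [0.3, 0.6, -0.5]
opening: 0.853
```

Call:
jog_arm(
  series=[
    [0,0,0,0,0,0,0.3],
    [0,0,0,0,0,0,0.3],
    [0,0,0,0,0,0,0.3],
    [0,0,0,0,0,0,0.3],
    [0,0,0,0,0,0,0.3],
  ],
  force=30,
)

```text
clock: 6.25
eef_pos: [525.8, -73.7, -19.2]
tcp_rot: [-0.199, 1.57, -0.151]
contact_force: [-1.6, 0.9, 6.5]
opening: 0.582
```

Call:
jog_arm(
  series=[
    [0,0,0,0,0,0,0.85],
    [0,0,0,0,0,0,0.85],
    [0,0,0,0,0,0,0.85],
    [0,0,0,0.5,0,0,0.85],
    [0,0,0,0,0,0,0.85],
    [0,0,0,0,0,0,0.3],
    [0,0,0,0,0,0,0.3],
    [0,0,0,0,0,0,0.3],
    [0,0,0,0,0,0,0.3],
    [0,0,0,0,0,0,0.3],
  ],
  force=30,
)

```text
clock: 7.25
eef_pos: [525.6, -73.7, -24.4]
tcp_rot: [-0.268, 1.571, -0.22]
contact_force: [-1.8, 0.6, 5.5]
opening: 0.583
```

Call:
jog_arm(
  series=[
    [0,0,0,-0.5,0,0,0.3],
    [0,0,0,-1,0,0,0.3],
    [0,0,0,-2,0,0,0.3],
    [0,0,0,-4,0,0,0.3],
    [0,0,0,-4,0,0,0.3],
    [0,0,0,-4,0,0,0.3],
    [0,0,0,-4,0,0,0.3],
    [0,0,0,-3.5,3,0.9,0.3],
    [0,0,0,-3.5,3.5,0.9,0.3],
    [0,0,0,0,4,0.9,0.3],
    [0,0,0,0,4,0.9,0.3],
    [0,0,0,0,4,0.9,0.3],
    [0,0,0,0,4,0.9,0.3],
    [0,0,0,0,4,0.9,0.3],
    [0,0,0,0,3,0.9,0.3],
    [0,0,0,0,1.1,1.1,0.3],
    [0,0,0,0,0,0,0.3],
  ],
)

```text
clock: 8.95
eef_pos: [594.2, 237.5, 240.5]
tcp_rot: [0.509, 1.57, 0.559]
contact_force: [0.3, -0.3, -0.8]
opening: 0.577
```

```bash
python3 look.py w3
```

```text
8.95 [594.2 237.5 240.5] [[0.001, -0.05, 0.999], [0.0, 0.999, 0.05], [-1.0, 0.0, 0.001]] 0.5773383689976915 [ 0.3 -0.3 -0.8]
[314.6 268.3] [ 264  218  105  109 4957] [599.   82.1  19. ] [593.3 235.1 291.6] 303.30269039806296
```

View pics/w3.png

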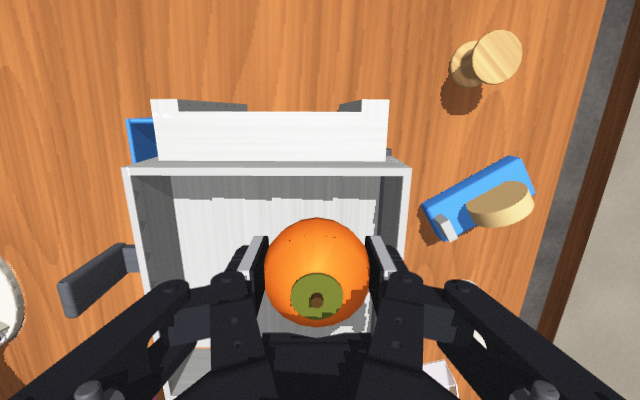

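Run:
```python
from h import *
a=np.load('w3.npz');st=dict(eef_pos=a['pos'],tcp_rot=a['rot'])
P=onplane('wrist',[[122,168],[411,168]],230,st);print(P)
C=cloud('wrist',a['d'],st)
print([C[v,u] for u,v in [(70,295),(90,275),(110,262),(128,255),(75,310),(125,270),(60,280),(118,244)]])
save('c6.png',cv2.resize(a['p'][150:350,30:230],None,fx=4,fy=4))
```

```text
[[471.9 267.9 230. ]
 [650.  276.7 230. ]]
[array([424.4, 176.2, 233.2]), array([425.2, 180.3, 213.8]), array([425. , 178.7, 190.9]), array([429.6, 176.6, 174.2]), array([424.5, 162.8, 231.9]), array([426. , 162.4, 175.9]), array([416.9, 185.9, 230.3]), array([421.5, 186.5, 173.4])]
```

View pics/c6.png

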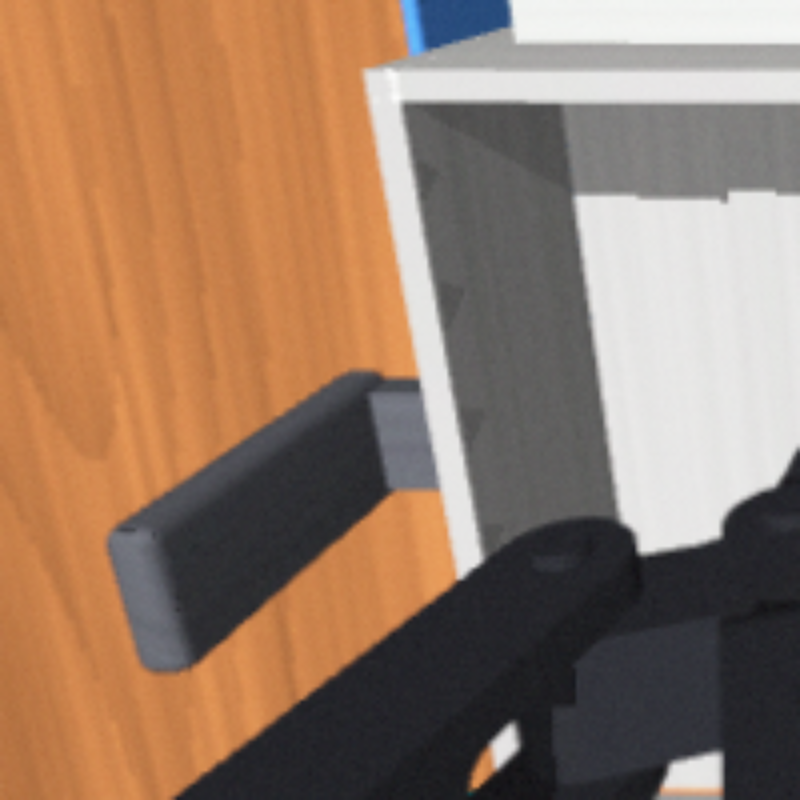

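Call:
jog_arm(
  series=[
    [0,0,0,2,0,0,0.3],
    [0,0,0,2,0,0,0.3],
    [0,0,0,1.5,0,0,0.3],
    [0,0,0,0.5,0,0,0.3],
    [0,0,0,0,0,0,0.3],
    [0,0,0,0,0,0,0.75],
    [0,0,0,0,0,0,0.75],
    [0,0,0,0,0,0,0.75],
    [0,0,0,0,0,0,0.75],
    [0,0,0,-3,0,0,0.75],
    [0,0,0,-3,0,0,0.75],
    [0,0,0,-4,-2,-1,0.75],
    [0,0,0,-4,-4,-1,0.75],
    [0,0,0,0,-4,-1,0.85],
    [0,0,0,0,-4,-1,0.85],
    [0,0,0,0,-4,-1,0.85],
    [0,0,0,0,-4,-1,0.85],
    [0,0,0,0,-4,-1,0.85],
    [0,0,0,0,-4,-1,0.85],
    [0,0,0,0,-4,-2,0.85],
  ],
)

```text
clock: 11.0
eef_pos: [511.4, -105.0, 315.3]
tcp_rot: [-0.298, 1.57, -0.25]
contact_force: [0.8, -0.3, -0.0]
opening: 0.851
```

```bash
python3 look.py w4
```

```text
11.0 [ 511.4 -105.   315.3] [[0.001, -0.049, 0.999], [-0.0, 0.999, 0.049], [-1.0, -0.0, 0.001]] 0.851173374781732 [ 0.8 -0.3 -0. ]
[265.1 143.4] [247 122  33  34 388] [430.4 -89.6  19. ] [428.3 -82.3  27.3] 38.360392544380204
[323.3 217.7] [309 202  31  30 316] [ 527.7 -208.3   19. ] [ 529.2 -204.2   27.2] 38.50096619033815
[260.3 272.3] [245 258  27  30 307] [ 421.6 -316.9   19. ] [ 436.3 -226.4  182.5] 350.79288065436333
[315.1 274.4] [301 261  28  30 420] [ 519.1 -316.4   19. ] [ 517.8 -317.4   28.2] 40.943305852405786
```

View pics/w4.png

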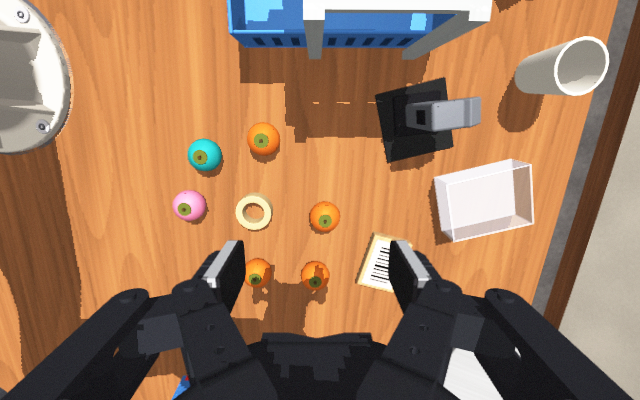

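Call:
jog_arm(
  series=[
    [0,0,0,2,-3.3,0.4,0.85],
    [0,0,0,4,-3.3,0.4,0.85],
    [0,0,0,4,-3.3,0.5,0.85],
    [0,0,0,4,0,0,0.85],
    [0,0,0,4,0,0,0.85],
    [0,0,0,4,0,0,0.85],
    [0,0,0,4,0,0,0.85],
    [0,0,0,3,0,0,0.85],
    [0,0,0,2,0,0,0.85],
    [0,0,0,1.5,0,0,0.85],
    [0,0,0,1.2,0,0,0.85],
    [0,0,0,0,0,0,0.85],
    [0,0,0,0,0,0,0.3],
    [0,0,0,0,0,0,0.3],
    [0,0,0,0,0,0,0.3],
    [0,0,0,0,0,0,0.3],
    [0,0,0,0,0,0,0.3],
  ],
)

```text
clock: 12.75
eef_pos: [529.4, -199.4, -17.6]
tcp_rot: [-0.399, 1.569, -0.351]
contact_force: [-1.1, 0.6, 6.5]
opening: 0.578
```

Call:
jog_arm(
  series=[
    [0,0,0,-0.5,0,0,0.3],
    [0,0,0,-1,0,0,0.3],
    [0,0,0,-2,0,0,0.3],
    [0,0,0,-4,0,0,0.3],
    [0,0,0,-4,0,0,0.3],
    [0,0,0,-4,0,0,0.3],
    [0,0,0,-4,0,0,0.3],
    [0,0,0,-3,3,0.9,0.3],
    [0,0,0,-3,3.5,0.9,0.3],
    [0,0,0,0,4,1,0.3],
    [0,0,0,0,4,1,0.3],
    [0,0,0,0,4,1,0.3],
    [0,0,0,0,4,1,0.3],
    [0,0,0,0,4,1,0.3],
    [0,0,0,0,3.5,0.9,0.3],
    [0,0,0,0,1.5,0.9,0.3],
    [0,0,0,0,0,0,0.3],
  ],
)

```text
clock: 14.45
eef_pos: [599.9, 121.4, 236.7]
tcp_rot: [0.233, 1.57, 0.284]
contact_force: [-0.6, -1.2, -0.4]
opening: 0.577
```

```bash
python3 look.py w5
```

```text
14.45 [599.9 121.4 236.7] [[0.001, -0.051, 0.999], [0.0, 0.999, 0.051], [-1.0, 0.0, 0.001]] 0.5773556811437015 [-0.6 -1.2 -0.4]
[316.   46.7] [ 277    0   79   85 3600] [592.  263.9  19. ] [593.8 230.9 209.3] 219.30009102376644
[314.8 266.6] [ 267  219  100  103 4814] [604.8 -29.   19. ] [599.5 116.3 281.2] 292.74308212412956
```

View pics/w5.png

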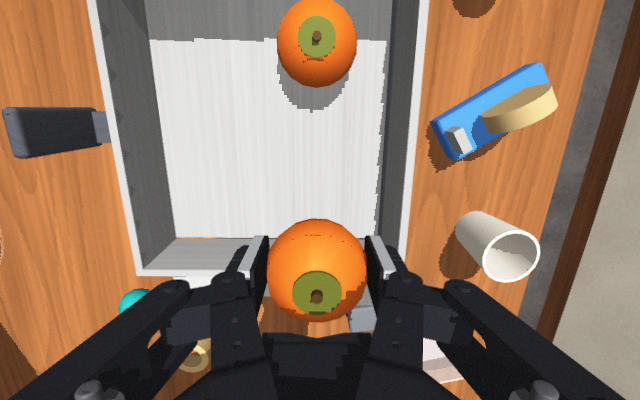

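Call:
jog_arm(
  series=[
    [0,0,0,2,0.3,0,0.3],
    [0,0,0,2,0.2,0,0.3],
    [0,0,0,1,0,0,0.3],
    [0,0,0,0.6,0,0,0.3],
    [0,0,0,0,0,0,0.3],
    [0,0,0,0,0,0,0.75],
    [0,0,0,0,0,0,0.75],
    [0,0,0,0,0,0,0.75],
    [0,0,0,0,0,0,0.75],
    [0,0,0,-3,0,0,0.75],
    [0,0,0,-3,0,0,0.75],
    [0,0,0,-4,-2,-1.5,0.75],
    [0,0,0,-3,-4,-1.7,0.75],
    [0,0,0,0,-4,-1.7,0.85],
    [0,0,0,0,-4,-1.7,0.85],
    [0,0,0,0,-4,-1.7,0.85],
    [0,0,0,0,0,0,0.85],
  ],
)

```text
clock: 16.2
eef_pos: [524.0, -60.8, 309.1]
tcp_rot: [-1.558, 1.569, -1.513]
contact_force: [0.7, 0.2, 1.0]
opening: 0.846
```

```bash
python3 look.py w6
```

```text
16.2 [524.  -60.8 309.1] [[0.0, -0.045, 0.999], [-0.002, 0.999, 0.045], [-1.0, -0.002, 0.0]] 0.8461537622164037 [0.7 0.2 1. ]
[256.1 169.9] [239 151  33  33 411] [429.4 -86.7  19. ] [428.8 -81.5  27.9] 40.01186970239081
[253.  294.4] [236 281  29  29 406] [ 420.5 -314.9   19. ] [ 440.  -206.1  183.4] 351.8059131437094
[307.4 296.5] [294 284  28  29 537] [ 518.4 -314.8   19. ] [ 518.8 -317.5   26.9] 38.85289200694649
```

View pics/w6.png

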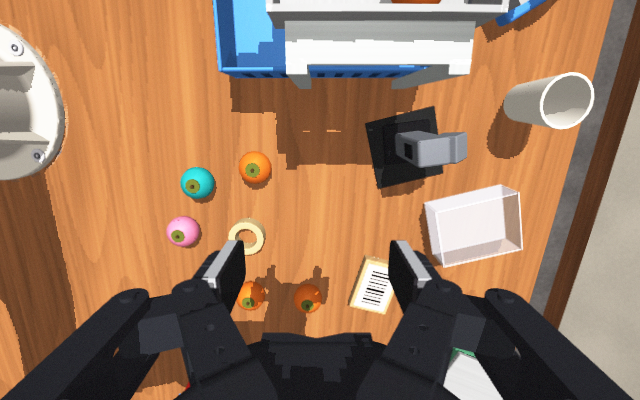

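Run:
```python
from h import *
a=np.load('w6.npz');st=dict(eef_pos=a['pos'],tcp_rot=a['rot']);p=a['p'];C=cloud('wrist',a['d'],st)
h=cv2.cvtColor(p,cv2.COLOR_RGB2HSV)
m=cv2.inRange(h,(80,120,60),(98,255,255)); m[:150]=0;m[250:]=0
P=C[m>0];P=P[(P[:,2]>5)&(P[:,2]<45)];print(len(P),P.min(0),P.max(0))
```

```text
648 [ 313.9 -134.1    8.8] [359.7 -86.3  40.5]
```

Call:
jog_arm(
  series=[
    [0,0,0,2,-0.5,-3,0.8],
    [0,0,0,4,-0.6,-3.3,0.8],
    [0,0,0,4,-0.6,-3.3,0.8],
    [0,0,0,4,0,0,0.8],
    [0,0,0,4,0,0,0.8],
    [0,0,0,4,0,0,0.8],
    [0,0,0,4,0,0,0.8],
    [0,0,0,2.5,0,0,0.8],
    [0,0,0,2,0,0,0.8],
    [0,0,0,1.5,0,0,0.8],
    [0,0,0,1,0,0,0.8],
    [0,0,0,0,0,0,0.8],
    [0,0,0,0,0,0,0.3],
    [0,0,0,0,0,0,0.3],
    [0,0,0,0,0,0,0.3],
    [0,0,0,0,0,0,0.3],
    [0,0,0,0,0,0,0.3],
  ],
)

```text
clock: 17.95
eef_pos: [433.8, -77.9, -17.2]
tcp_rot: [-0.075, 1.57, -0.027]
contact_force: [-1.8, 2.5, 8.2]
opening: 0.579
```

Call:
jog_arm(
  series=[
    [0,0,0,-0.5,0,0,0.3],
    [0,0,0,-1,0,0,0.3],
    [0,0,0,-2,0,0,0.3],
    [0,0,0,-4,0,0,0.3],
    [0,0,0,-4,0,0,0.3],
    [0,0,0,-4,0,0,0.3],
    [0,0,0,-4,0,0,0.3],
    [0,0,0,-3,3,1.2,0.3],
    [0,0,0,-3,3.5,1.2,0.3],
    [0,0,0,0,4,1.2,0.3],
    [0,0,0,0,4,1.2,0.3],
    [0,0,0,0,4,1.2,0.3],
    [0,0,0,0,4,1.2,0.3],
    [0,0,0,0,4,1.2,0.3],
    [0,0,0,0,3,1.2,0.3],
    [0,0,0,0,1.1,1.2,0.3],
    [0,0,0,0,0,0,0.3],
  ],
)

```text
clock: 19.65
eef_pos: [527.2, 234.6, 237.6]
tcp_rot: [0.397, 1.569, 0.447]
contact_force: [-0.3, -0.9, -1.5]
opening: 0.575
```

```bash
python3 look.py w7
```

```text
19.65 [527.2 234.6 237.6] [[0.001, -0.05, 0.999], [0.001, 0.999, 0.05], [-1.0, 0.001, 0.001]] 0.5747258780587245 [-0.3 -0.9 -1.5]
[401.3 216.1] [ 372  183   71   67 2163] [648.7 168.4  19. ] [592.6 234.2 207.2] 218.89170341614175
[314.9 263.2] [ 267  215  100  104 4561] [532.   89.3  19. ] [526.5 231.4 282.3] 294.3046921179296
```

View pics/w7.png

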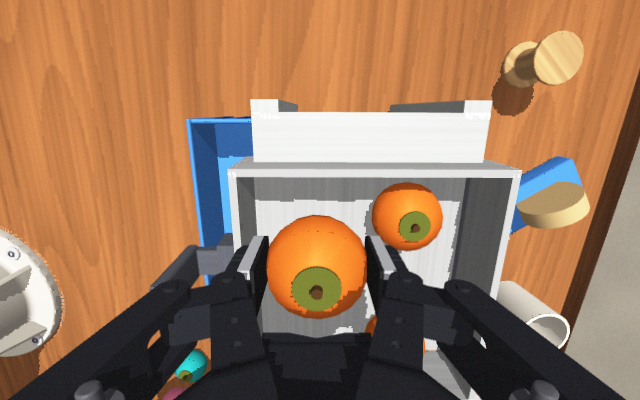

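Call:
jog_arm(
  series=[
    [0,0,0,2,0,0,0.3],
    [0,0,0,1.8,0,0,0.3],
    [0,0,0,0.8,0,0,0.3],
    [0,0,0,0,0,0,0.3],
    [0,0,0,0,0,0,0.68],
    [0,0,0,0,0,0,0.68],
    [0,0,0,0,0,0,0.68],
    [0,0,0,0,0,0,0.68],
    [0,0,0,-3,0,0,0.68],
    [0,0,0,-3,0,0,0.68],
    [0,0,0,-3,-3,0,0.75],
    [0,0,0,-3,-4,0,0.75],
    [0,0,0,0,-4,0,0.85],
    [0,0,0,0,-4,0,0.85],
    [0,0,0,0,-4,0,0.85],
    [0,0,0,0,-4,0,0.85],
    [0,0,0,0,-4,0,0.85],
    [0,0,0,0,-4,0,0.85],
    [0,0,0,0,0,0,0.85],
  ],
)

```text
clock: 21.6
eef_pos: [541.4, -80.8, 311.2]
tcp_rot: [-1.355, 1.569, -1.31]
contact_force: [-0.4, 0.8, -0.3]
opening: 0.851
```

```bash
python3 look.py w8
python3 - <<'E'
from h import *
p,d=r.grab_frame('top'); save('top1.png',cv2.resize(p[100:300,100:440],None,fx=2.3,fy=2.3))
E
```

```text
21.6 [541.4 -80.8 311.2] [[0.0, -0.045, 0.999], [-0.002, 0.999, 0.045], [-1.0, -0.002, 0.0]] 0.8505038955384393 [-0.4  0.8 -0.3]
[248.5 286.2] [237 272  18  28 185] [ 429.9 -319.6   19. ] [ 458.8 -216.4  180.3] 347.64212607379255
[298.4 286.6] [284 273  29  30 492] [ 519.2 -316.2   19. ] [ 518.6 -316.6   28.1] 40.13475990526649
```

View pics/w8.png

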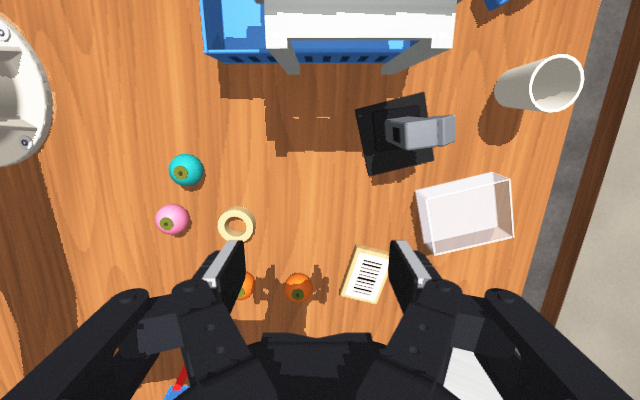

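View pics/top1.png

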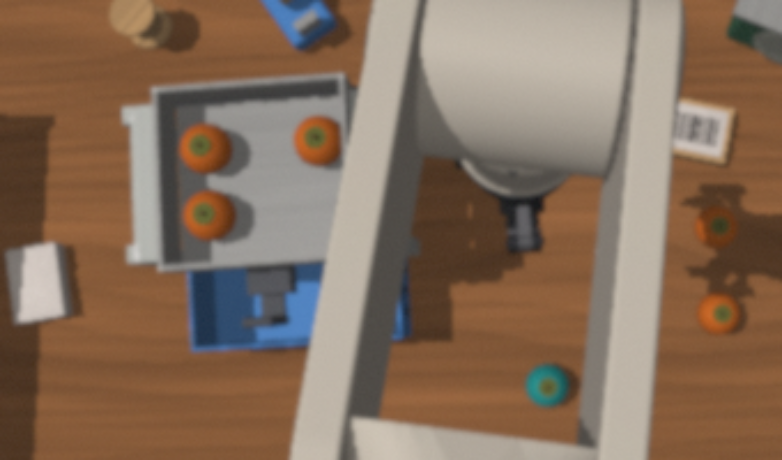

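Call:
jog_arm(
  series=[
    [0,0,0,0,-3.5,-0.5,0.85],
    [0,0,0,0,-4,-0.6,0.85],
    [0,0,0,2,-4,-0.6,0.85],
    [0,0,0,4,-4,-0.6,0.85],
    [0,0,0,4,-4,-0.5,0.85],
    [0,0,0,4,-3.8,-0.5,0.85],
    [0,0,0,4,0,0,0.85],
    [0,0,0,4,0,0,0.85],
    [0,0,0,4,0,0,0.85],
    [0,0,0,3,0,0,0.85],
    [0,0,0,2,0,0,0.85],
    [0,0,0,1.2,0,0,0.85],
    [0,0,0,1,0,0,0.85],
    [0,0,0,0,0,0,0.85],
    [0,0,0,0,0,0,0.3],
    [0,0,0,0,0,0,0.3],
    [0,0,0,0,0,0,0.3],
    [0,0,0,0,0,0,0.3],
    [0,0,0,0,0,0,0.3],
  ],
)

```text
clock: 23.6
eef_pos: [521.4, -298.1, -6.0]
tcp_rot: [-0.55, 1.569, -0.502]
contact_force: [-2.9, 0.7, 6.1]
opening: 0.469
```

Call:
jog_arm(
  series=[
    [0,0,0,0,0,0,0.85],
    [0,0,0,0,0,0,0.85],
    [0,0,0,0,0,0,0.85],
    [0,0,0,-4,0,0,0.85],
    [0,0,0,0,0,0,0.85],
  ],
)

```text
clock: 24.1
eef_pos: [523.4, -299.1, 36.1]
tcp_rot: [-0.565, 1.565, -0.517]
contact_force: [0.2, 0.1, 0.6]
opening: 0.849
```

```bash
python3 look.py w9
```

```text
24.1 [ 523.4 -299.1   36.1] [[0.005, -0.048, 0.999], [-0.003, 0.999, 0.048], [-1.0, -0.003, 0.005]] 0.84937851776393 [0.2 0.1 0.6]
[166.8 238.6] [ 115  201   84   76 2549] [ 421.3 -317.9   19. ] [ 416.7 -316.7   26. ] 38.53967153135895
[311.9 247.3] [ 277  210   74   75 2046] [ 520.9 -319.7   19. ] [ 522.  -317.9   26.9] 38.595708158407945
```

View pics/w9.png

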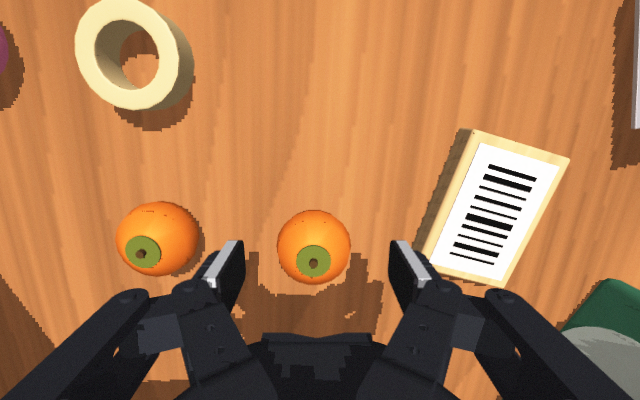

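Call:
jog_arm(
  series=[
    [0,0,0,0,-1.8,-0.2,0.85],
    [0,0,0,2,0,0,0.85],
    [0,0,0,2,0,0,0.85],
    [0,0,0,1,0,0,0.85],
    [0,0,0,0.7,0,0,0.85],
    [0,0,0,0,0,0,0.85],
    [0,0,0,0,0,0,0.3],
    [0,0,0,0,0,0,0.3],
    [0,0,0,0,0,0,0.3],
    [0,0,0,0,0,0,0.3],
    [0,0,0,0,0,0,0.3],
  ],
)

```text
clock: 25.25
eef_pos: [520.3, -316.1, -23.6]
tcp_rot: [-0.651, 1.569, -0.602]
contact_force: [-1.8, 0.3, 6.5]
opening: 0.582
```

Call:
jog_arm(
  series=[
    [0,0,0,-0.5,0,0,0.3],
    [0,0,0,-1,0,0,0.3],
    [0,0,0,-2,0,0,0.3],
    [0,0,0,-4,0,0,0.3],
    [0,0,0,-4,0,0,0.3],
    [0,0,0,-4,0,0,0.3],
    [0,0,0,-4,0,0,0.3],
    [0,0,0,-3,2.5,0.2,0.3],
    [0,0,0,-3.3,3,0.2,0.3],
    [0,0,0,0,3.5,0.3,0.3],
    [0,0,0,0,3.5,0.3,0.3],
    [0,0,0,0,3.5,0.3,0.3],
    [0,0,0,0,3.5,0.3,0.3],
    [0,0,0,0,3.5,0.3,0.3],
    [0,0,0,0,3.5,0.3,0.3],
    [0,0,0,0,3.5,0.3,0.3],
    [0,0,0,0,3.5,0.3,0.3],
    [0,0,0,0,3.5,0.3,0.3],
    [0,0,0,0,3.5,0.2,0.3],
    [0,0,0,0,2.5,0.2,0.3],
  ],
)

```text
clock: 27.25
eef_pos: [533.5, 117.5, 234.2]
tcp_rot: [0.684, 1.57, 0.734]
contact_force: [-0.2, -0.9, -0.4]
opening: 0.581
```

```bash
python3 look.py w10
```

```text
27.25 [533.5 117.5 234.2] [[0.001, -0.049, 0.999], [0.001, 0.999, 0.049], [-1.0, 0.0, 0.001]] 0.5805363270012679 [-0.2 -0.9 -0.4]
[313.6  53.9] [ 275    0   80   88 3241] [523.1 251.7  19. ] [526.7 225.6 208.3] 219.84076222300592
[417.   50.1] [ 382    0   85   86 3556] [645.8 262.2  19. ] [592.7 230.9 207.8] 219.1576238657662
[399.4 216.6] [ 372  181   71   68 1912] [651.2  51.6  19. ] [597.5 119.1 207.1] 218.57290584592528
[313.8 270. ] [ 264  218  106  108 4072] [536.9 -37.1  19. ] [533.  115.2 284.5] 296.2640163954736
```

View pics/w10.png

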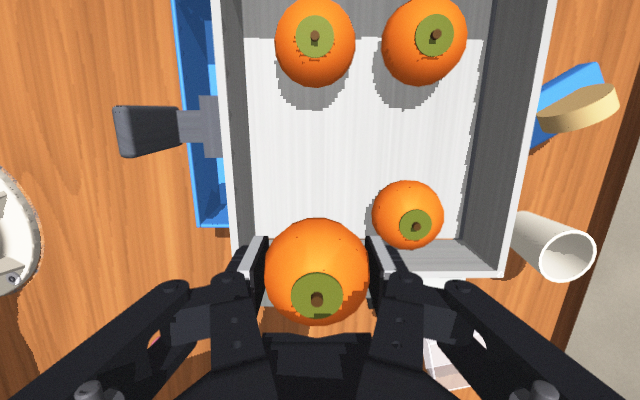

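Call:
jog_arm(
  series=[
    [0,0,0,2,0.2,0,0.3],
    [0,0,0,1.7,0,0,0.3],
    [0,0,0,0.8,0,0,0.3],
    [0,0,0,0,0,0,0.3],
    [0,0,0,0,0,0,0.68],
    [0,0,0,0,0,0,0.68],
    [0,0,0,0,0,0,0.68],
    [0,0,0,0,0,0,0.68],
    [0,0,0,-3,0,0,0.68],
    [0,0,0,-3,0,0,0.68],
    [0,0,0,-3,-3,0,0.75],
    [0,0,0,-1,-3.3,-1,0.75],
    [0,0,0,0,-3.3,-1,0.85],
    [0,0,0,0,-3.3,-1,0.85],
    [0,0,0,0,-3.3,-1,0.85],
    [0,0,0,0,-3.3,-1,0.85],
    [0,0,0,0,-3.3,-1,0.85],
    [0,0,0,0,-3.3,-1,0.85],
    [0,0,0,0,-3.3,-1,0.85],
    [0,0,0,0,0,0,0.85],
  ],
)

```text
clock: 29.3
eef_pos: [467.3, -183.3, 288.8]
tcp_rot: [-1.483, 1.569, -1.438]
contact_force: [-0.2, -0.3, 0.3]
opening: 0.85
```

```bash
python3 look.py w11
```

```text
29.3 [ 467.3 -183.3  288.8] [[0.0, -0.045, 0.999], [-0.001, 0.999, 0.045], [-1.0, -0.001, 0.0]] 0.8496845975473988 [-0.2 -0.3  0.3]
[281.4 240.3] [266 224  31  32 340] [ 416.2 -318.9   19. ] [ 415.6 -316.1   27.5] 39.767682815546095
```

View pics/w11.png

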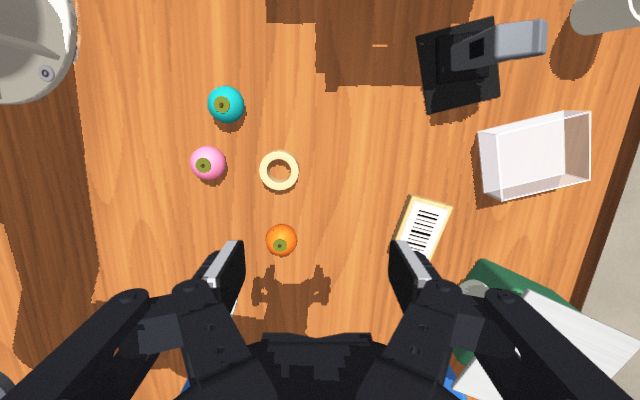

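Call:
jog_arm(
  series=[
    [0,0,0,0,-3.2,-1.4,0.85],
    [0,0,0,0,-3.3,-1.4,0.85],
    [0,0,0,0,-3.3,-1.4,0.85],
    [0,0,0,2,-3.2,-1.5,0.85],
    [0,0,0,3.5,0,0,0.85],
    [0,0,0,3.5,0,0,0.85],
    [0,0,0,3.5,0,0,0.85],
    [0,0,0,3.5,0,0,0.85],
    [0,0,0,3.5,0,0,0.85],
    [0,0,0,3.5,0,0,0.85],
    [0,0,0,3,0,0,0.85],
    [0,0,0,2,0,0,0.85],
    [0,0,0,0,0,0,0.85],
  ],
)

```text
clock: 30.65
eef_pos: [416.3, -310.7, 6.1]
tcp_rot: [2.406, 1.566, 2.455]
contact_force: [0.6, -0.6, 0.6]
opening: 0.847
```

Call:
jog_arm(
  series=[
    [0,0,0,0,-0.5,0,0.85],
    [0,0,0,1,0,0,0.85],
    [0,0,0,1,0,0,0.85],
    [0,0,0,0.7,0,0,0.85],
    [0,0,0,0,0,0,0.85],
    [0,0,0,0,0,0,0.3],
    [0,0,0,0,0,0,0.3],
    [0,0,0,0,0,0,0.3],
    [0,0,0,0,0,0,0.3],
    [0,0,0,0,0,0,0.3],
  ],
)

```text
clock: 31.65
eef_pos: [417.7, -317.7, -18.0]
tcp_rot: [-0.73, 1.571, -0.681]
contact_force: [-1.7, 1.3, 5.8]
opening: 0.58
```

Call:
jog_arm(
  series=[
    [0,0,0,-0.5,0,0,0.3],
    [0,0,0,-1,0,0,0.3],
    [0,0,0,-2,0,0,0.3],
    [0,0,0,-4,0,0,0.3],
    [0,0,0,-4,0,0,0.3],
    [0,0,0,-4,0,0,0.3],
    [0,0,0,-4,0,0,0.3],
    [0,0,0,-3.4,2.5,1.2,0.3],
    [0,0,0,-3.4,3,1.2,0.3],
    [0,0,0,0,3.5,1.2,0.3],
    [0,0,0,0,3.5,1.2,0.3],
    [0,0,0,0,3.5,1.2,0.3],
    [0,0,0,0,3.5,1.2,0.3],
    [0,0,0,0,3.5,1.2,0.3],
    [0,0,0,0,3.5,1.2,0.3],
    [0,0,0,0,3.5,1.2,0.3],
    [0,0,0,0,3.5,1.2,0.3],
    [0,0,0,0,3.5,1.2,0.3],
    [0,0,0,0,3.5,1.2,0.3],
    [0,0,0,0,3.5,1.2,0.3],
  ],
)

```text
clock: 33.65
eef_pos: [552.3, 130.9, 245.3]
tcp_rot: [0.126, 1.57, 0.175]
contact_force: [0.1, -0.0, -0.9]
opening: 0.58
```

Call:
jog_arm(
  series=[
    [0,0,0,0,3,0.8,0.3],
    [0,0,0,0,1.6,0.6,0.3],
    [0,0,0,0,0,0,0.3],
  ],
)

```text
clock: 33.95
eef_pos: [564.3, 177.6, 244.8]
tcp_rot: [0.615, 1.57, 0.666]
contact_force: [-0.1, 0.3, -0.1]
opening: 0.579
```

```bash
python3 look.py w12
```

```text
33.95 [564.3 177.6 244.8] [[0.001, -0.05, 0.999], [0.0, 0.999, 0.05], [-1.0, 0.0, 0.001]] 0.578871592404647 [-0.1  0.3 -0.1]
[360.2 134.7] [ 327   98   71   72 2728] [619.3 219.2  19. ] [592.6 233.6 208.3] 219.5076284395826
[268.9 136.2] [ 232  100   72   72 2719] [499.8 211.3  19. ] [527.6 229.2 208.3] 218.68860554447312
[315.7 257.6] [ 261  208  111  104 5776] [569.9  37.5  19. ] [563.7 178.9 290.6] 302.56815528005035
```

View pics/w12.png

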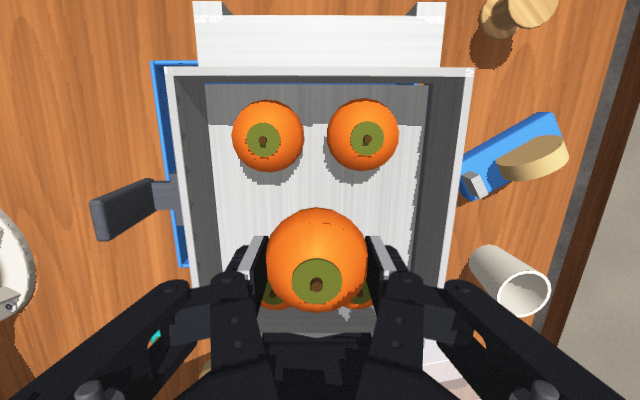

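Call:
jog_arm(
  series=[
    [0,0,0,2,0,0,0.3],
    [0,0,0,2,0,0,0.3],
    [0,0,0,2,0,0,0.3],
    [0,0,0,0.6,0,0,0.3],
    [0,0,0,0,0,0,0.3],
    [0,0,0,0,0,0,0.72],
    [0,0,0,0,0,0,0.72],
    [0,0,0,0,0,0,0.72],
    [0,0,0,0,0,0,0.72],
    [0,0,0,-3,0,0,0.72],
    [0,0,0,-3,0,0,0.72],
    [0,0,0,-3,-1,0.5,0.75],
    [0,0,0,0,-3,1.5,0.85],
    [0,0,0,0,-3.5,1.5,0.85],
    [0,0,0,0,-3.5,1.5,0.85],
    [0,0,0,0,-3.5,1.5,0.85],
    [0,0,0,0,-3.5,1.5,0.85],
    [0,0,0,0,-3.5,1.5,0.85],
    [0,0,0,0,-3,1,0.85],
    [0,0,0,0,0,0,0.85],
  ],
)

```text
clock: 36.0
eef_pos: [681.7, -67.4, 268.2]
tcp_rot: [-1.308, 1.569, -1.262]
contact_force: [-0.2, -0.5, -0.2]
opening: 0.851
```

```bash
python3 look.py w13;  python3 - <<'E'
from h import *
p,d=r.grab_frame('scene'); save('scene1.png',p); np.savez('scene1.npz',p=p,d=d)
E
```

```text
36.0 [681.7 -67.4 268.2] [[0.0, -0.045, 0.999], [-0.001, 0.999, 0.045], [-1.0, -0.001, 0.0]] 0.8510111738349005 [-0.2 -0.5 -0.2]
```

View pics/w13.png

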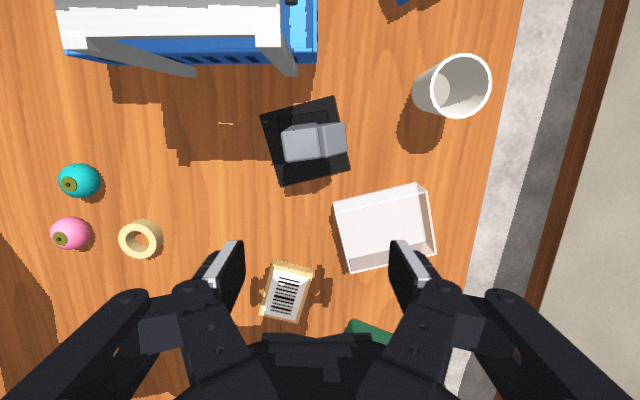

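View pics/scene1.png

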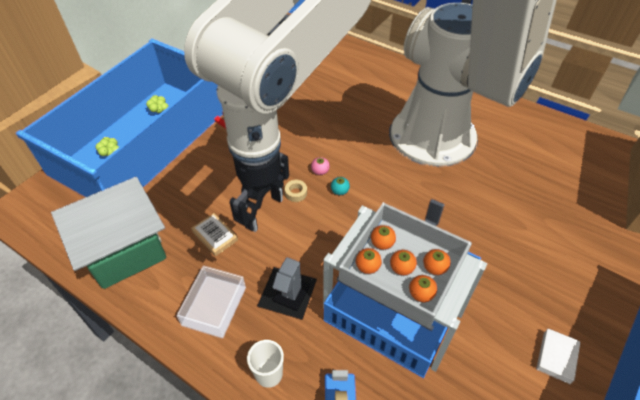

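Run:
```python
from h import *
a=np.load('w13.npz');st=dict(eef_pos=a['pos'],tcp_rot=a['rot']);p=a['p'];d=a['d'];C=cloud('wrist',d,st)
save('c7.png',cv2.resize(p[85:200,240:370],None,fx=5,fy=5,interpolation=cv2.INTER_CUBIC))
reg=np.zeros(d.shape,bool);reg[85:200,250:360]=1
m=reg&(C[...,2]>118)&(C[...,2]<135)
P=C[m];print(m.sum(),P.mean(0),P.min(0),P.max(0))
rc=cv2.minAreaRect(P[:,:2].astype(np.float32));print(rc,cv2.boxPoints(rc))
m=reg&(C[...,2]>75)&(C[...,2]<135);P=C[m]
rc=cv2.minAreaRect(P[:,:2].astype(np.float32));print(rc,cv2.boxPoints(rc))
for v in range(110,180,8): print(v,[tuple(C[v,u].round().astype(int).tolist()) for u in range(272,356,6)])
```

```text
1680 [670.8 -31.5 124.8] [641.3 -52.4 118. ] [700.  -11.9 128.5]
((671.3948364257812, -32.14324188232422), (56.71601104736328, 34.17716979980469), 10.342005729675293) [[640.4 -20.4]
 [646.6 -54. ]
 [702.4 -43.9]
 [696.2 -10.2]]
((677.8185424804688, -30.942901611328125), (69.77145385742188, 34.2392578125), 10.276114463806152) [[640.4 -20.3]
 [646.5 -54. ]
 [715.2 -41.6]
 [709.1  -7.9]]
110 [(615, -1, 1), (624, 0, 3), (633, 0, 3), (641, 0, 5), (649, 1, 2), (658, 1, 2), (666, 1, 5), (675, 2, 2), (683, 2, 5), (691, 3, 13), (700, 3, 3), (709, 3, 0), (717, 4, 0), (726, 4, -1)]
118 [(616, -12, 3), (626, -11, 16), (634, -11, 16), (642, -10, 15), (651, -10, 16), (659, -10, 15), (667, -9, 16), (675, -9, 16), (684, -8, 14), (692, -8, 17), (701, -8, 4), (709, -8, 3), (718, -7, 1), (727, -7, -1)]
126 [(616, -23, 4), (626, -22, 15), (634, -21, 15), (644, -20, 39), (654, -18, 61), (662, -16, 82), (670, -15, 101), (678, 4, 436), (683, -13, 122), (689, -13, 124), (695, -13, 117), (702, -13, 112), (709, -13, 104), (728, -18, -1)]
134 [(616, -34, 2), (624, -34, 4), (646, -23, 125), (652, -23, 126), (65
[... 596 characters left out ...]
-38, 114), (711, -39, 107), (730, -53, 0)]
158 [(616, -69, 5), (625, -68, 4), (646, -48, 122), (653, -47, 126), (659, -47, 126), (665, -47, 125), (671, -47, 124), (678, -46, 125), (686, -66, 3), (695, -65, 4), (704, -65, 4), (713, -65, 2), (722, -64, 4), (731, -64, 1)]
166 [(616, -81, 1), (625, -81, 3), (634, -80, 4), (643, -80, 3), (652, -79, 5), (660, -79, 3), (669, -79, 3), (678, -78, 4), (687, -78, 2), (696, -77, 4), (705, -77, 4), (714, -76, 5), (723, -76, 2), (732, -76, 0)]
174 [(615, -94, 0), (625, -93, 4), (634, -92, 5), (643, -92, 5), (652, -92, 2), (661, -91, 4), (670, -90, 5), (679, -90, 3), (688, -90, 4), (697, -89, 4), (706, -89, 4), (715, -89, -1), (724, -89, 0), (733, -89, 0)]
```

View pics/c7.png

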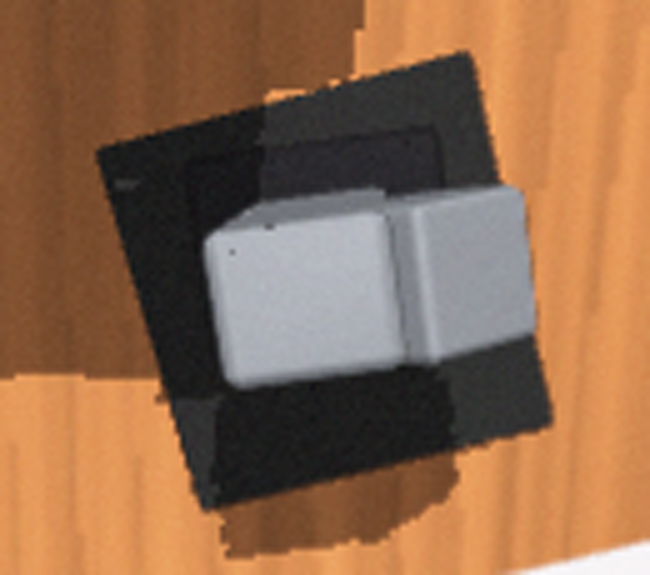

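Run:
```python
from h import *
s=r.sense();np.set_printoptions(precision=3,suppress=True);print(s['qpos'])
a=np.load('w13.npz');st=dict(eef_pos=a['pos'],tcp_rot=a['rot'])
P=onplane('wrist',np.array([[97,150],[470,52],[552,428],[205,510]])/5+[240,85],4,st);print(P,P.mean(0))
print(onplane('wrist',[[190,160],[440,128]]/np.array(5)+[240,85],16,st))
```

```text
[-0.096  0.398  1.427  0.     1.317 -0.143]
[[ 597.888   -8.423    4.   ]
 [ 701.666   22.58     4.   ]
 [ 732.579  -82.483    4.   ]
 [ 629.699 -112.392    4.   ]] [665.458 -45.18    4.   ]
[[625.716  -9.636  16.   ]
 [694.02    1.918  16.   ]]
```

Call:
jog_arm(
  series=[
    [0,0,0,0,1.7,-0.8,0.75],
    [0,0,0,0,1.7,-0.8,0.75],
    [-7.5,0,0,0,0,0,0.75],
    [-7.5,0,0,0,0,0,0.75],
    [-7.5,0,0,0,0,0,0.75],
    [-7.5,0,0,0,0,0,0.75],
    [-7.5,0,0,0,0,0,0.75],
    [-7.5,0,0,0,0,0,0.75],
    [-7.5,0,0,0,0,0,0.75],
    [-7.5,0,0,0,0,0,0.75],
    [-7.5,0,0,0,0,0,0.75],
    [-7.5,0,0,0,0,0,0.75],
    [-7.5,0,0,0,0,0,0.75],
    [-7.5,0,0,0,0,0,0.75],
    [-7.5,0,0,0,0,0,0.75],
    [0,0,0,3,0,0,0.75],
    [0,0,0,3,0,0,0.75],
    [0,0,0,3,0,0,0.75],
    [0,0,0,0,0,0,0.75],
  ],
)

```text
clock: 38.0
eef_pos: [659.4, -28.0, 174.7]
tcp_rot: [1.293, 1.564, 3.045]
contact_force: [-0.5, 0.0, -0.3]
opening: 0.75
```

```bash
python3 look.py w14
python3 - <<'E'
from h import *
a=np.load('w14.npz');st=dict(eef_pos=a['pos'],tcp_rot=a['rot']);d=a['d'];C=cloud('wrist',d,st)
m=(abs(C[...,0]-670)<60)&(abs(C[...,1]+35)<40)&(C[...,2]>110)&(C[...,2]<135);P=C[m]
rc=cv2.minAreaRect(P[:,:2].astype(np.float32));print(len(P),rc,cv2.boxPoints(rc))
E
```

```text
38.0 [659.4 -28.  174.7] [[-0.007, -0.984, -0.18], [0.001, -0.18, 0.984], [-1.0, 0.007, 0.002]] 0.7503472509531942 [-0.5  0.  -0.3]
[627.  213.9] [609 163  31  75 907] [637.  344.7  19. ] [603.7 115.6 213.2] 218.8029801378202
2988 ((674.459716796875, -31.375507354736328), (63.75480651855469, 33.95923614501953), 10.205792427062988) [[640.1 -20.3]
 [646.1 -53.7]
 [708.8 -42.4]
 [702.8  -9. ]]
```

View pics/w14.png

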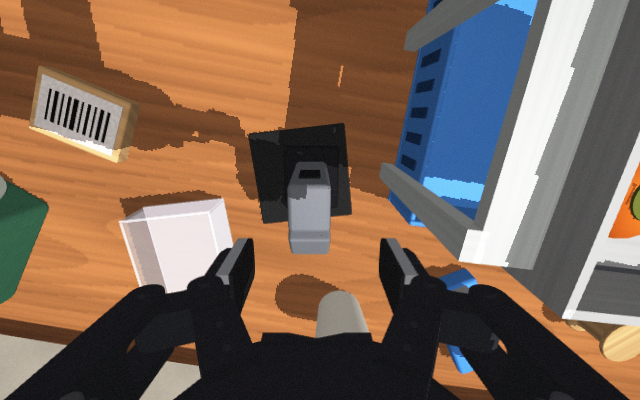

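Call:
jog_arm(
  series=[
    [0,0,0,0,-0.2,-0.6,0.62],
    [0,0,0,0,0,0,0.62],
    [0,0,0,3,0,0,0.62],
    [0,0,0,3,0,0,0.62],
    [0,0,0,2.5,0,0,0.62],
    [0,0,0,2,0,0,0.62],
    [0,0,0,1.2,0,0,0.62],
    [0,0,0,0,0,0,0.62],
  ],
)

```text
clock: 38.85
eef_pos: [665.7, -36.1, 60.8]
tcp_rot: [1.299, 1.57, 3.049]
contact_force: [0.4, -0.5, -0.0]
opening: 0.62
```

```bash
python3 look.py w15
python3 - <<'E'
from h import *
p,d=r.grab_frame('scene'); save('scene2.png',cv2.resize(p[150:350,180:400],None,fx=3.4,fy=3))
E
```

```text
38.85 [665.7 -36.1  60.8] [[-0.001, -0.984, -0.178], [0.0, -0.178, 0.984], [-1.0, 0.001, 0.0]] 0.6198376822484841 [ 0.4 -0.5 -0. ]
```

View pics/w15.png

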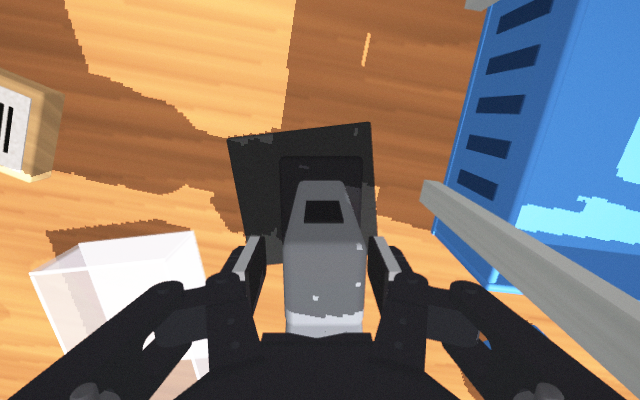

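View pics/scene2.png

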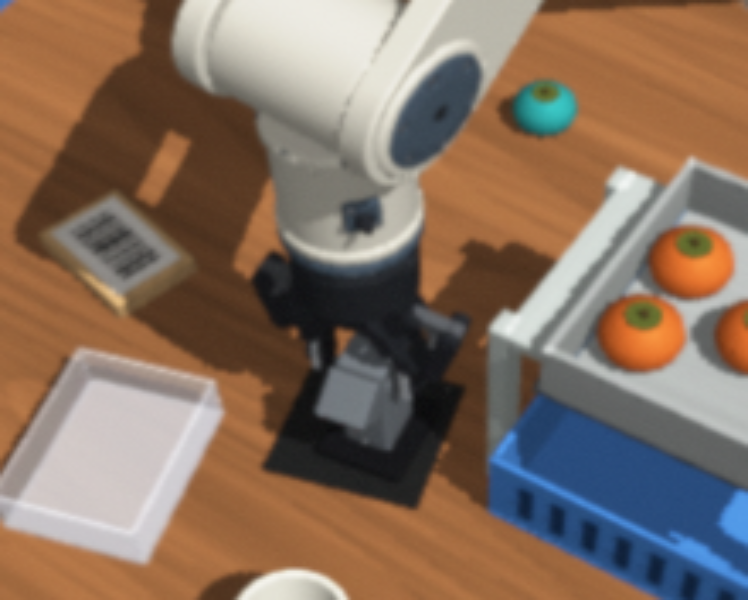

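Call:
jog_arm(
  series=[
    [0,0,0,0,0.2,0.3,0.62],
    [0,0,0,0,0,0,0.62],
    [0,0,0,0,0,0,0.1],
    [0,0,0,0,0,0,0.1],
    [0,0,0,0,0,0,0.1],
    [0,0,0,0,0,0,0.1],
    [0,0,0,0,0,0,0.1],
    [0,0,0,0,0,0,0.1],
  ],
  force=50,
)

```text
clock: 39.75
eef_pos: [664.2, -33.3, 62.3]
tcp_rot: [-1.634, 1.57, 0.116]
contact_force: [0.0, 0.8, 6.7]
opening: 0.399
```

Run:
```python
from h import *
a=np.load('w14.npz');st=dict(eef_pos=a['pos'],tcp_rot=a['rot']);p=a['p'];d=a['d']
save('c8.png',cv2.resize(p[50:180,15:155],None,fx=5,fy=5,interpolation=cv2.INTER_CUBIC))
for n in ('w9','w11','w14','w8'):
    a=np.load(n+'.npz');st=dict(eef_pos=a['pos'],tcp_rot=a['rot']);p=a['p'];C=cloud('wrist',a['d'],st)
    near=(abs(C[...,0]-638)<60)&(abs(C[...,1]+292)<65)&(C[...,2]>13)&(C[...,2]<30)
    P=C[near]; rc=cv2.minAreaRect(P[:,:2].astype(np.float32));print(n,len(P),rc,np.median(P[:,2]))
a=np.load('top0.npz');C=cloud('top',a['d']);near=(abs(C[...,0]-638)<60)&(abs(C[...,1]+292)<65)&(C[...,2]>13)&(C[...,2]<30)
P=C[near];print('top',cv2.minAreaRect(P[:,:2].astype(np.float32)))
a=np.load('scene0.npz');C=cloud('scene',a['d']);near=(abs(C[...,0]-638)<60)&(abs(C[...,1]+292)<65)&(C[...,2]>15)&(C[...,2]<30)
P=C[near];print('scene',cv2.minAreaRect(P[:,:2].astype(np.float32)))
```

```text
w9 14566 ((639.3626708984375, -289.76751708984375), (99.91340637207031, 71.15782928466797), 77.11553192138672) 20.527019729619113
w11 2181 ((639.5214233398438, -289.2605285644531), (98.55596160888672, 69.75564575195312), 76.97540283203125) 20.559739041010573
w14 6355 ((639.1023559570312, -290.0501403808594), (101.28340148925781, 70.6522445678711), 77.09796905517578) 20.325038637633725
w8 1950 ((639.8269653320312, -290.0858154296875), (100.73405456542969, 70.154296875), 77.33981323242188) 20.51650237039115
top ((640.2279052734375, -289.8765563964844), (98.44731140136719, 70.7773208618164), 77.25975036621094)
scene ((640.565673828125, -286.5614929199219), (101.81360626220703, 69.05403137207031), 76.48323822021484)
```

View pics/c8.png

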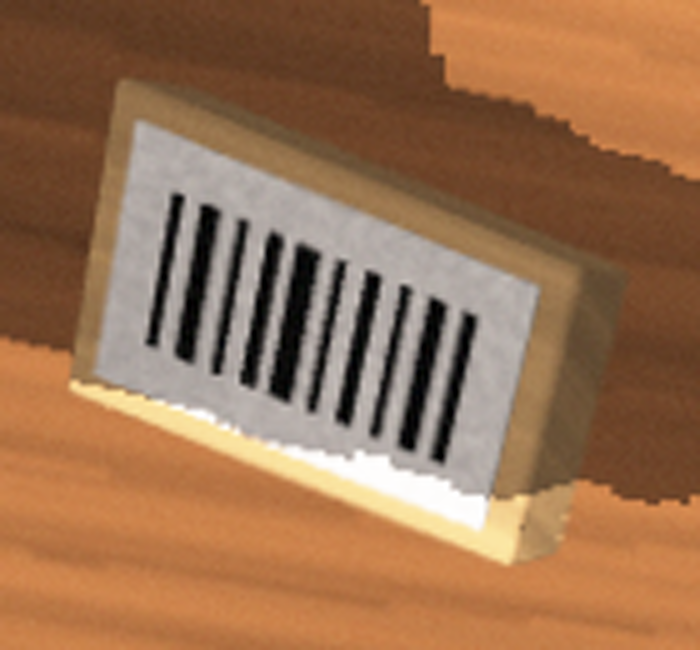

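Call:
jog_arm(
  series=[
    [0,0,0,-0.3,0,0,0.1],
    [0,0,0,-0.7,0,0,0.1],
    [0,0,0,-2,0,0,0.1],
    [0,0,0,-3,0,0,0.1],
    [0,0,0,-3,0,0,0.1],
    [0,0,0,-1,0,0,0.1],
    [0,0,0,0,1,-1,0.1],
    [0,0,0,0,1.6,-2,0.1],
    [0,0,0,0,2,-2.3,0.1],
    [0,0,0,0,2,-2.3,0.1],
    [0,0,0,0,2,-2.3,0.1],
    [0,0,0,0,2,-2.3,0.1],
    [0,0,0,0,2,-2.3,0.1],
    [0,0,0,0,2,-2.3,0.1],
    [0,0,0,0,2,-2.3,0.1],
    [0,0,0,0,2,-2.3,0.1],
    [0,0,0,0,1.8,-2.2,0.1],
    [0,0,0,0,1.1,-1.2,0.1],
    [0,0,0,0,0,0,0.1],
    [0,0,0,0,0,0,0.1],
  ],
)

```text
clock: 41.75
eef_pos: [495.7, -315.3, 160.6]
tcp_rot: [0.502, 1.569, 2.251]
contact_force: [0.4, 0.3, -1.4]
opening: 0.39
```

```bash
python3 look.py w16
python3 - <<'E'
from h import *
p,d=r.grab_frame('scene'); save('scene3.png',cv2.resize(p[100:320,130:380],None,fx=3,fy=2.7)); np.savez('scene3.npz',p=p,d=d)
E
```

```text
41.75 [ 495.7 -315.3  160.6] [[-0.001, -0.984, -0.177], [0.001, -0.177, 0.984], [-1.0, 0.001, 0.001]] 0.3896611196811417 [ 0.4  0.3 -1.4]
```

View pics/w16.png

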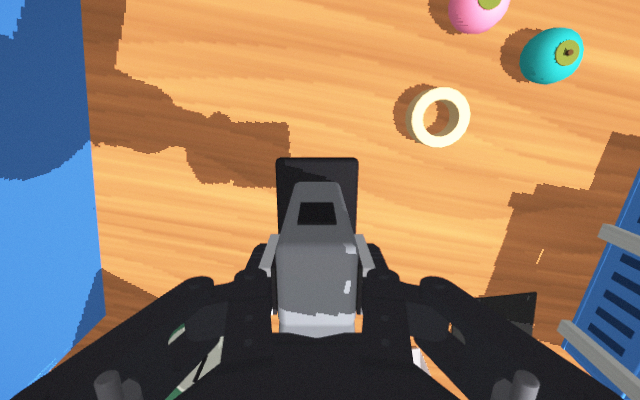

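View pics/scene3.png

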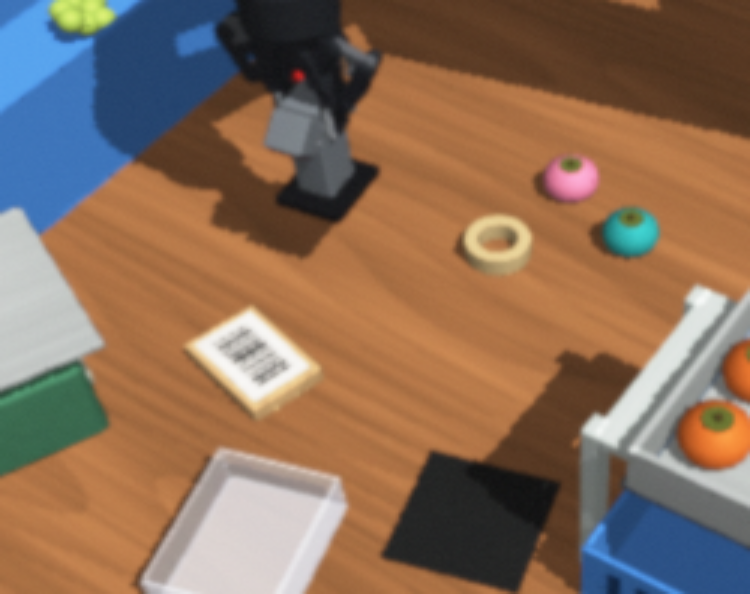

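Call:
jog_arm(
  series=[
    [0,0,0,2,0,0,0.1],
    [0,0,0,2,0,0,0.1],
    [0,0,0,1.5,0,0,0.1],
    [0,0,0,0.7,-0.1,0,0.1],
    [0,0,0,0,0,0,0.1],
    [0,0,0,0,0,0,0.1],
  ],
)

```text
clock: 42.45
eef_pos: [497.8, -315.6, 99.9]
tcp_rot: [-2.319, 1.57, -0.569]
contact_force: [-0.2, -0.6, -2.8]
opening: 0.393
```

```bash
python3 look.py w17
python3 - <<'E'
from h import *
p,d=r.grab_frame('scene'); save('scene4.png',cv2.resize(p[100:320,130:380],None,fx=3,fy=2.7)); np.savez('scene4.npz',p=p,d=d)
a=np.load('w17.npz');st=dict(eef_pos=a['pos'],tcp_rot=a['rot']);C=cloud('wrist',a['d'],st)
c=np.array([495.5,-316,0])
m=(np.hypot(C[...,0]-500,C[...,1]+315)<70)&(C[...,2]>145)&(C[...,2]<185);m[300:]=0
m[:, :275]=0;m[:,358:]=0
P=C[m];rc=cv2.minAreaRect(P[:,:2].astype(np.float32));print(len(P),rc,cv2.boxPoints(rc),np.percentile(P[:,2],[5,50,90,99]))
for v in (190,200,215,230,250,280,310,325): print(v,C[v,318])
# scene view of the nose
C=cloud('scene',d)
m=(np.hypot(C[...,0]-500,C[...,1]+315)<60)&(C[...,2]>30)&(C[...,2]<170)
P=C[m];print(P.min(0),P.max(0))
E
```

```text
42.45 [ 497.8 -315.6   99.9] [[0.0, -0.984, -0.179], [-0.0, -0.179, 0.984], [-1.0, -0.0, -0.0]] 0.3931619674435402 [-0.2 -0.6 -2.8]
5776 ((490.26123046875, -318.10272216796875), (27.131839752197266, 36.05012893676758), 9.763745307922363) [[ 473.8 -302.6]
 [ 479.9 -338.2]
 [ 506.7 -333.6]
 [ 500.6 -298. ]] [149.5 162.9 163.9 164.5]
190 [ 477.6 -318.4   79.6]
200 [ 477.3 -318.6  103. ]
215 [ 476.  -319.   132.1]
230 [ 477.6 -318.7  147. ]
250 [ 479.6 -318.5  162.3]
280 [ 492.5 -316.1  162.9]
310 [ 506.9 -313.5  162.5]
325 [ 514.1 -312.2  162.9]
[ 459.3 -343.4   41. ] [ 547.6 -276.5  169.5]
```

View pics/scene4.png

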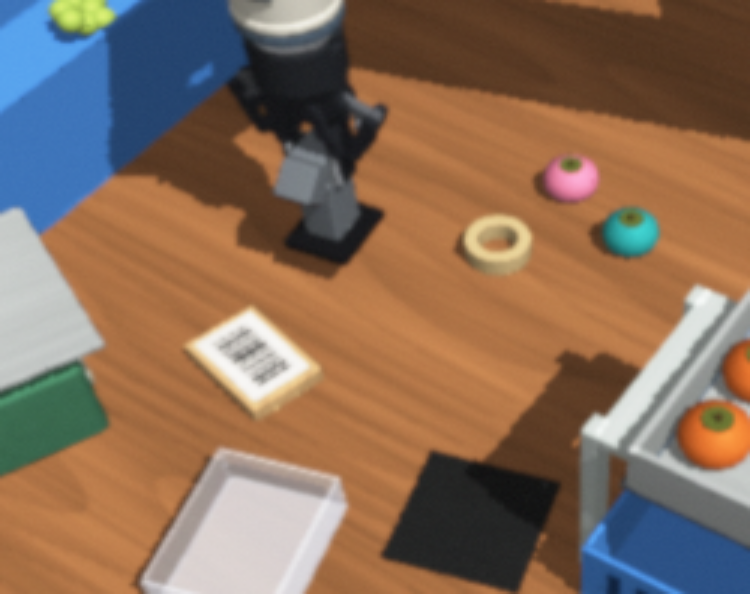

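Call:
jog_arm(
  series=[
    [0,0,0,0,0,0,0.1],
    [0,0,0,0,0,0,0.1],
    [0,0,0,0,0,0,0.1],
    [0,0,0,0,0,0,0.1],
    [0,0,0,0,0,0,0.1],
    [0,0,0,0,0,0,0.1],
    [0,0,0,0,0,0,0.1],
    [0,0,0,0,0,0,0.1],
    [0,0,0,0,0,0,0.1],
    [0,0,0,0,0,0,0.1],
    [0,0,0,0,0,0,0.1],
    [0,0,0,0,0,0,0.1],
    [0,0,0,0,0,0,0.1],
    [0,0,0,0,0,0,0.1],
    [0,0,0,0,0,0,0.1],
    [0,0,0,0,0,0,0.1],
    [0,0,0,0,0,0,0.1],
    [0,0,0,0,0,0,0.1],
    [0,0,0,0,0,0,0.1],
    [0,0,0,0,0,0,0.1],
  ],
)

```text
clock: 44.55
eef_pos: [497.2, -315.6, 99.4]
tcp_rot: [2.033, 1.571, -2.5]
contact_force: [-0.7, 0.0, -2.0]
opening: 0.389
```

Call:
jog_arm(
  series=[
    [0,0,0,0,0,0,0.1],
    [0,0,0,0,0,0,0.1],
    [0,0,0,0,0,0,0.1],
    [0,0,0,0,0,0,0.1],
    [0,0,0,0,0,0,0.1],
    [0,0,0,0,0,0,0.1],
    [0,0,0,0,0,0,0.1],
    [0,0,0,0,0,0,0.1],
    [0,0,0,0,0,0,0.1],
    [0,0,0,0,0,0,0.1],
    [0,0,0,0,0,0,0.1],
    [0,0,0,0,0,0,0.1],
    [0,0,0,0,0,0,0.1],
    [0,0,0,0,0,0,0.1],
    [0,0,0,0,0,0,0.1],
    [0,0,0,0,0,0,0.1],
    [0,0,0,0,0,0,0.1],
    [0,0,0,0,0,0,0.1],
    [0,0,0,0,0,0,0.1],
    [0,0,0,0,0,0,0.1],
  ],
)

```text
clock: 46.55
eef_pos: [497.3, -315.6, 99.4]
tcp_rot: [0.29, 1.571, 2.04]
contact_force: [0.4, -0.3, -1.8]
opening: 0.394
```

```bash
python3 look.py w18
python3 - <<'E'
from h import *
p,d=r.grab_frame('scene'); save('scene5.png',cv2.resize(p[100:320,130:380],None,fx=3,fy=2.7))
a=np.load('scene4.npz')['p']; df=np.abs(p.astype(int)-a).sum(2); v,u=np.where(df>60); print(len(v), (u.min(),u.max(),v.min(),v.max()) if len(v) else '')
E
```

```text
46.55 [ 497.3 -315.6   99.4] [[-0.0, -0.984, -0.178], [0.0, -0.178, 0.984], [-1.0, 0.0, 0.0]] 0.39359887175909547 [ 0.4 -0.3 -1.8]
64 (np.int64(209), np.int64(470), np.int64(30), np.int64(186))
```

View pics/scene5.png

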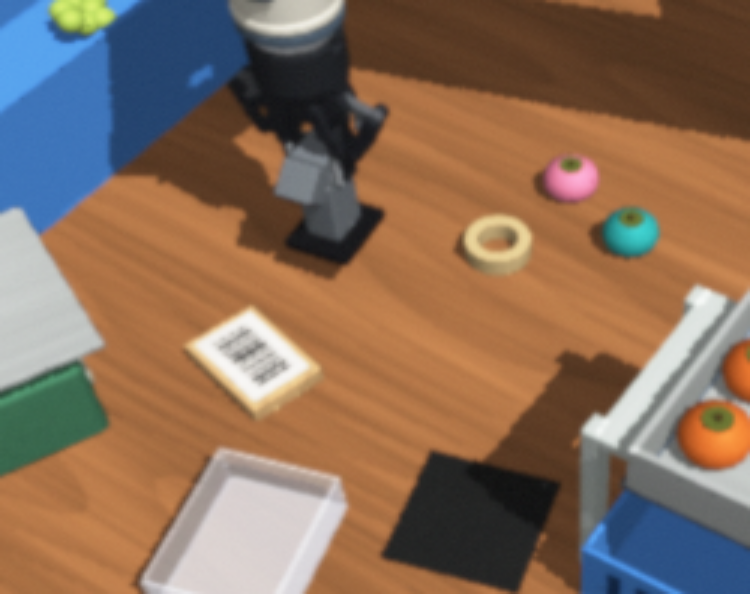

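Call:
jog_arm(
  series=[
    [0,0,0,-1,0,0,0.1],
    [0,0,0,-2,0,0,0.1],
    [0,0,0,-2,0,0,0.1],
    [0,0,0,-1,-1,1,0.1],
    [0,0,0,0,-1.6,2,0.1],
    [0,0,0,0,-2,2.2,0.1],
    [0,0,0,0,-2,2.2,0.1],
    [0,0,0,0,-2,2.2,0.1],
    [0,0,0,0,-2,2.2,0.1],
    [0,0,0,0,-2,2.2,0.1],
    [0,0,0,0,-2,2.2,0.1],
    [0,0,0,0,-2,2.2,0.1],
    [0,0,0,0,-2,2.2,0.1],
    [0,0,0,0,-1.8,2.2,0.1],
    [0,0,0,0,-1,1.2,0.1],
    [0,0,0,0,0,0,0.1],
    [0,0,0,0,0,0,0.1],
  ],
)

```text
clock: 48.35
eef_pos: [664.6, -41.3, 159.3]
tcp_rot: [1.893, 1.57, -2.64]
contact_force: [-0.6, -0.2, -2.9]
opening: 0.392
```

```bash
python3 look.py w19
```

```text
48.35 [664.6 -41.3 159.3] [[-0.001, -0.984, -0.179], [-0.0, -0.179, 0.984], [-1.0, 0.001, -0.0]] 0.392120033672081 [-0.6 -0.2 -2.9]
```

View pics/w19.png

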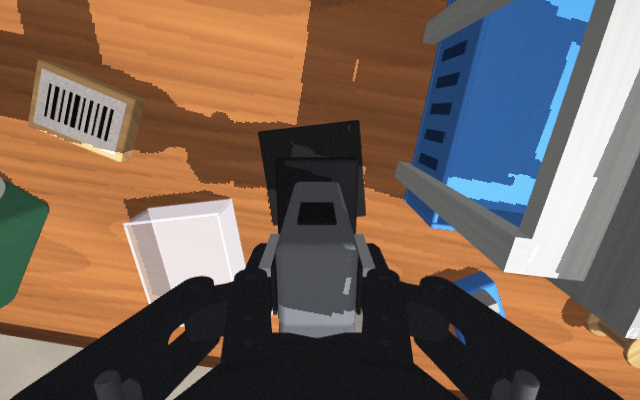

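Call:
jog_arm(
  series=[
    [0,0,0,2,0,0,0.1],
    [0,0,0,2,0,0,0.1],
    [0,0,0,2,0,0,0.1],
    [0,0,0,2,0,0,0.1],
    [0,0,0,1,0,0,0.1],
    [0,0,0,0.3,0,0,0.1],
    [0,0,0,0.2,0,0,0.1],
    [0,0,0,0,0,0,0.1],
    [0,0,0,0,0,0,0.1],
  ],
)

```text
clock: 49.3
eef_pos: [665.7, -41.4, 65.4]
tcp_rot: [-1.807, 1.569, -0.057]
contact_force: [-0.5, -0.7, -2.0]
opening: 0.394
```

Call:
jog_arm(
  series=[
    [0,0,0,0.1,0,0,0.1],
    [0,0,0,0.1,0,0,0.1],
    [0,0,0,0.1,0,0,0.1],
    [0,0,0,0,0,0,0.1],
    [0,0,0,0,0,0,0.1],
  ],
)

```text
clock: 49.8
eef_pos: [665.3, -41.2, 62.3]
tcp_rot: [-1.765, 1.57, -0.015]
contact_force: [-2.6, -0.1, 4.4]
opening: 0.394
```

Call:
jog_arm(
  series=[
    [0,0,0,0,0,0,0.45],
    [0,0,0,0,0,0,0.5],
    [0,0,0,0,0,0,0.6],
    [0,0,0,0,0,0,0.62],
    [0,0,0,0,0,0,0.62],
    [0,0,0,-1,0,0,0.62],
    [0,0,0,-3,0,0,0.62],
    [0,0,0,-4,0,0,0.62],
    [0,0,0,-4,0,0,0.62],
    [0,0,0,-4,0,0,0.62],
    [0,0,0,-4,0,0,0.62],
    [0,0,0,0,0,0,0.62],
  ],
)

```text
clock: 51.0
eef_pos: [668.2, -41.5, 269.1]
tcp_rot: [-1.818, 1.56, -0.068]
contact_force: [0.1, -0.0, 0.9]
opening: 0.623
```

```bash
python3 look.py w20
python3 - <<'E'
from h import *
p,d=r.grab_frame('scene'); save('scene6.png',cv2.resize(p[130:350,180:430],None,fx=3,fy=2.7)); np.savez('scene6.npz',p=p,d=d)
E
```

```text
51.0 [668.2 -41.5 269.1] [[0.011, -0.984, -0.178], [-0.001, -0.178, 0.984], [-1.0, -0.01, -0.003]] 0.622889363186161 [ 0.1 -0.   0.9]
[558.1  64.6] [ 535   28   60   72 1605] [486.4 249.1  19. ] [535.5 114.8 209.2] 219.47215498188444
[608.3 131.7] [ 568   87   72  110 4265] [555.  355.6  19. ] [579.1 187.4 205.3] 218.85562147847057
[529.8 149.4] [ 509  119   54   62 1265] [599.5 253.8  19. ] [599.  118.1 209.1] 219.3215595651029
```

View pics/w20.png

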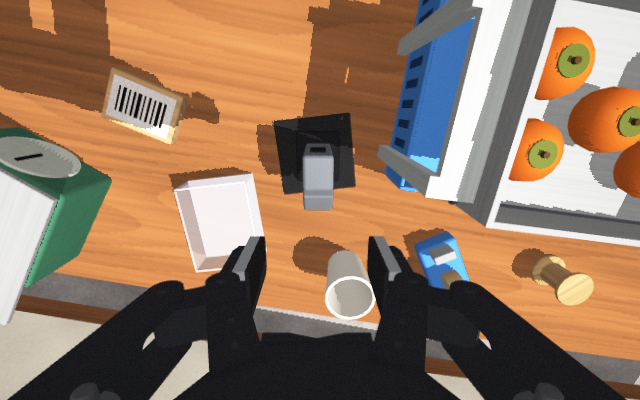

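View pics/scene6.png

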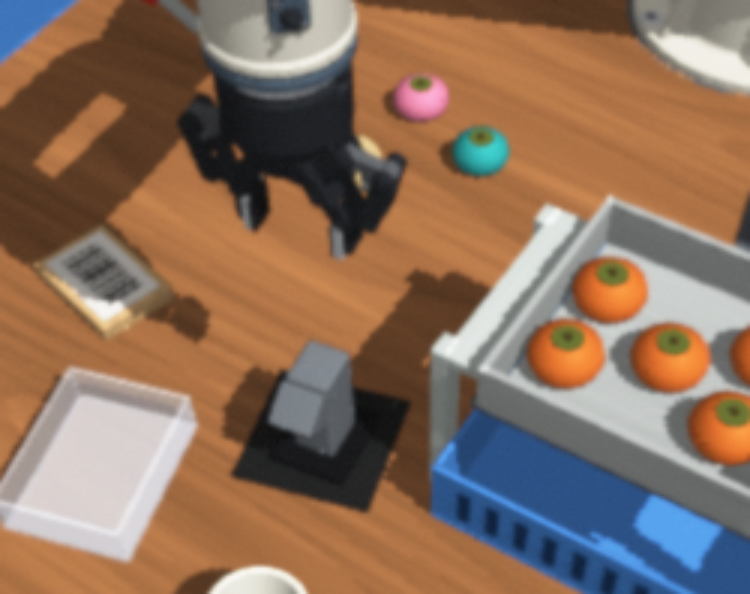

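Call:
jog_arm(
  series=[
    [7.5,0,0,-0.4,0,0,0.5],
    [7.5,0,0,-0.4,0,0,0.5],
    [7.5,0,0,-0.4,0,0,0.5],
    [7.5,0,0,-0.4,0,0,0.5],
    [7.5,0,0,-0.4,0,0,0.5],
    [7.5,0,0,-0.4,0,0,0.5],
    [7.5,0,0,-0.4,0,0,0.5],
    [7.5,0,0,-0.4,0,0,0.5],
    [7.5,0,0,0,0,0,0.5],
    [7.5,0,0,0,0,0,0.5],
    [7.5,0,0,0,0,0,0.5],
    [7.5,0,0,0,0,0,0.5],
    [7.5,0,0,0,0,0,0.5],
    [0,0,0,0,1,-1,0.5],
    [0,0,0,0,2.5,-2.5,0.5],
    [0,0,0,0,2.5,-2.7,0.5],
    [0,0,0,0,2.5,-2.7,0.5],
    [0,0,0,0,2.5,-2.7,0.5],
    [0,0,0,0,2.5,-2.7,0.5],
    [0,0,0,0,0,0,0.5],
  ],
)

```text
clock: 53.1
eef_pos: [511.3, 89.0, 292.7]
tcp_rot: [2.853, 1.568, 2.908]
contact_force: [0.2, -0.0, -0.0]
opening: 0.5
```

```bash
python3 look.py w21
python3 - <<'E'
from h import *
a=np.load('w21.npz');st=dict(eef_pos=a['pos'],tcp_rot=a['rot']);C=cloud('wrist',a['d'],st)
m=(abs(C[...,0]-418)<20)&(abs(C[...,1]-170)<30)&(C[...,2]>200)&(C[...,2]<240)
P=C[m];print(len(P),P.min(0),P.max(0)); m2=m&(C[...,2]>229);P=C[m2];print(len(P),cv2.minAreaRect(P[:,:2].astype(np.float32)))
E
```

```text
53.1 [511.3  89.  292.7] [[-0.003, -0.055, 0.998], [0.001, 0.998, 0.055], [-1.0, 0.001, -0.003]] 0.49996876902295156 [ 0.2 -0.  -0. ]
[344.1  31.6] [ 314    0   64   57 2026] [537.7 262.6  19. ] [526.  222.  208.2] 219.33624942587312
[426.9  30.2] [ 399    0   68   57 2196] [649.  270.8  19. ] [592.6 226.5 207.9] 219.41762131513525
[380.6 102.4] [ 356   65   61   61 1528] [597.  174.3  19. ] [562.6 173.4 208. ] 218.89331300007893
[340.3 169.3] [ 316  136   56   56 1110] [547.   74.2  19. ] [532.6 115.3 207.9] 218.31161604357527
[410.6 168.7] [ 389  136   58   56 1260] [653.6  81.1  19. ] [597.5 119.  207.4] 218.8514610228407
1036 [415.7 156.1 200. ] [425.8 185.7 235.5]
568 ((420.7618408203125, 170.92160034179688), (9.551841735839844, 29.492000579833984), 1.5406668186187744)
```

View pics/w21.png

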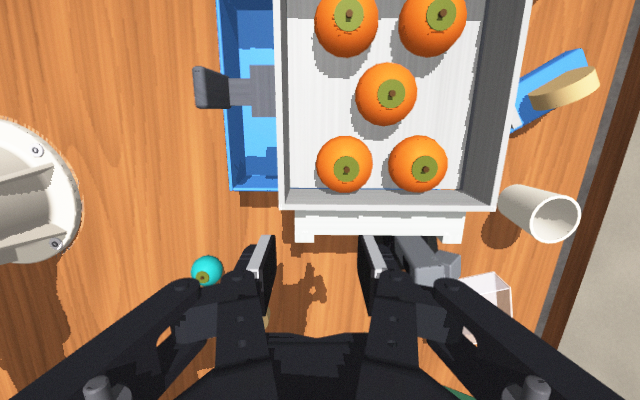

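Call:
jog_arm(
  series=[
    [0,0,0,0,2.1,-2.1,0.42],
    [0,0,0,0,2.2,-2.2,0.42],
    [0,0,0,0,2.2,-2.2,0.42],
    [0,0,0,0,2.2,-2.1,0.42],
    [0,0,0,2,0,0,0.42],
    [0,0,0,2,0,0,0.42],
    [0,0,0,1.3,0,0,0.42],
    [0,0,0,0,0,0,0.42],
  ],
)

```text
clock: 53.95
eef_pos: [424.6, 168.7, 238.5]
tcp_rot: [-2.783, 1.567, -2.733]
contact_force: [-0.4, 0.1, 1.0]
opening: 0.42
```

```bash
python3 look.py w22
```

```text
53.95 [424.6 168.7 238.5] [[-0.003, -0.049, 0.999], [-0.001, 0.999, 0.049], [-1.0, -0.001, -0.003]] 0.41988351042565597 [-0.4  0.1  1. ]
[463.3 136.8] [ 431   97   80   74 2884] [611.6 214.5  19. ] [525.  228.6 207.7] 219.57025848027564
[559.3 134.1] [ 526   96   85   74 3196] [737.  224.9  19. ] [591.7 232.6 207.2] 219.25696826893594
[497.7 208.5] [ 469  176   76   67 2494] [678.3 119.6  19. ] [562.5 175.8 206.8] 219.06442995071245
[524.5 275.5] [ 498  247   72   64 2316] [743.   16.7  19. ] [597.2 119.3 206.1] 218.4216126122179
[448.3 265.6] [ 418  248   67   51 1293] [624.9  27.9  19. ] [509.6 145.1 251.7] 312.93390660125476
```

View pics/w22.png

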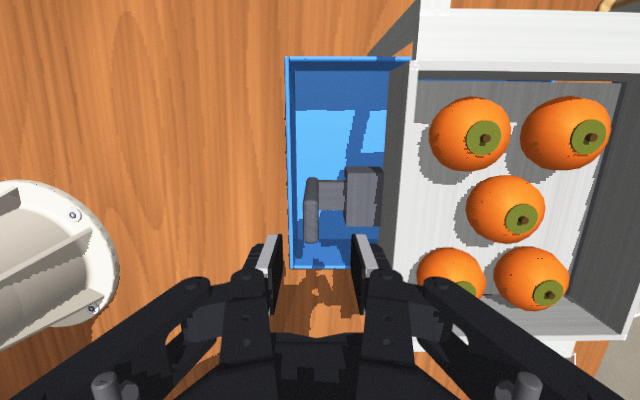

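Call:
jog_arm(
  series=[
    [0,0,0,0,0.2,-0.4,0.42],
    [0,0,0,2,0,0,0.42],
    [0,0,0,2,0,0,0.42],
    [0,0,0,1.4,0,0,0.42],
    [0,0,0,0.6,0,0,0.42],
    [0,0,0,0,0,0,0.42],
  ],
)

```text
clock: 54.6
eef_pos: [421.5, 171.2, 180.5]
tcp_rot: [-2.862, 1.57, -2.813]
contact_force: [-0.2, 0.2, 0.1]
opening: 0.417
```

```bash
python3 look.py w23
```

```text
54.6 [421.5 171.2 180.5] [[-0.0, -0.048, 0.999], [-0.0, 0.999, 0.048], [-1.0, -0.0, -0.0]] 0.41675461371013656 [-0.2  0.2  0.1]
[517.9 152.4] [ 475   98  116  101 5404] [646. 207.  19.] [525.  228.5 207. ] 219.0215619313763
[624.7 149.2] [ 603  103   37   92 2459] [769.  217.2  19. ] [577.7 231.  200.6] 211.97958091236669
[572.8 284.3] [ 522  202  118  172 8924] [760.1  41.8  19. ] [574.8 148.2 205.9] 219.07376979323737
[509.4 309.1] [475 292  68  50 975] [685.2   1.3  19. ] [516.4 152.8 236.4] 285.1680983067057
```

View pics/w23.png

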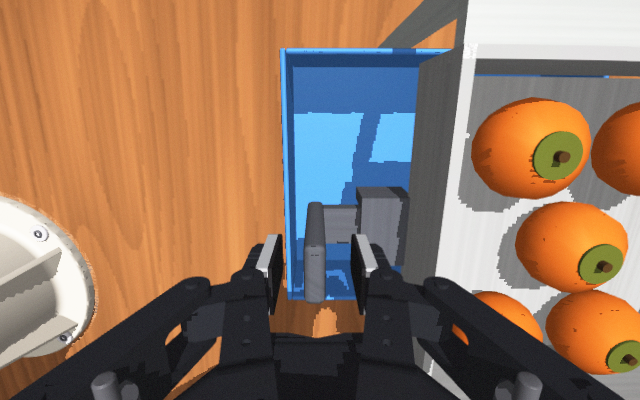

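Call:
jog_arm(
  series=[
    [0,0,0,0,0,0,0.05],
    [0,0,0,0,0,0,0.05],
    [0,0,0,0,0,0,0.05],
    [0,0,0,0,0,0,0.05],
    [0,0,0,0,0,0,0.05],
  ],
  force=40,
)

```text
clock: 55.15
eef_pos: [420.9, 171.4, 181.4]
tcp_rot: [2.562, 1.57, 2.61]
contact_force: [-5.9, 0.5, 7.8]
opening: 0.111
```

Call:
jog_arm(
  series=[
    [0,0,0,0,0,-0.3,0.05],
    [0,0,0,0,0,-0.5,0.05],
    [0,0,0,0,0,-0.6,0.05],
    [0,0,0,0,0,-0.6,0.05],
    [0,0,0,0,0,-0.6,0.05],
    [0,0,0,0,0,-0.6,0.05],
    [0,0,0,0,0,-0.5,0.05],
    [0,0,0,0,0,0,0.05],
    [0,0,0,0,0,0,0.05],
    [0,0,0,0,0,0,0.05],
  ],
)

```text
clock: 56.15
eef_pos: [384.6, 169.7, 181.4]
tcp_rot: [0.525, 1.569, 0.574]
contact_force: [-1.1, -0.2, 10.6]
opening: 0.111
```

```bash
python3 look.py w24
python3 - <<'E'
from h import *
p,d=r.grab_frame('scene'); save('scene7.png',cv2.resize(p[180:400,280:530],None,fx=3,fy=2.7)); np.savez('scene7.npz',p=p,d=d)
E
```

```text
56.15 [384.6 169.7 181.4] [[0.001, -0.048, 0.999], [0.001, 0.999, 0.048], [-1.0, 0.001, 0.001]] 0.11058163881296627 [-1.1 -0.2 10.6]
[343.3 134.8] [330 102  35  48 608] [411.8 214.9  19. ] [412.6 225.5  45.5] 56.23963402288388
[412.5 141.1] [ 392  117   49   46 1386] [488.9 211.9  19. ] [487.3 214.4  38.7] 50.54554148570901
[335.8 188. ] [329 173  33  31 202] [407.6 154.1  19. ] [416.4 157.   33.7] 44.98799435991435
```

View pics/w24.png

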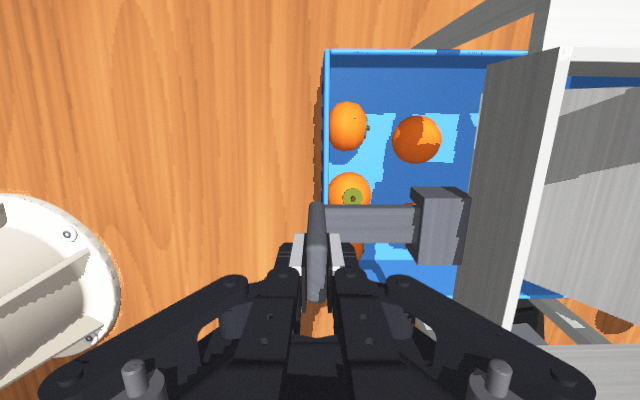

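View pics/scene7.png

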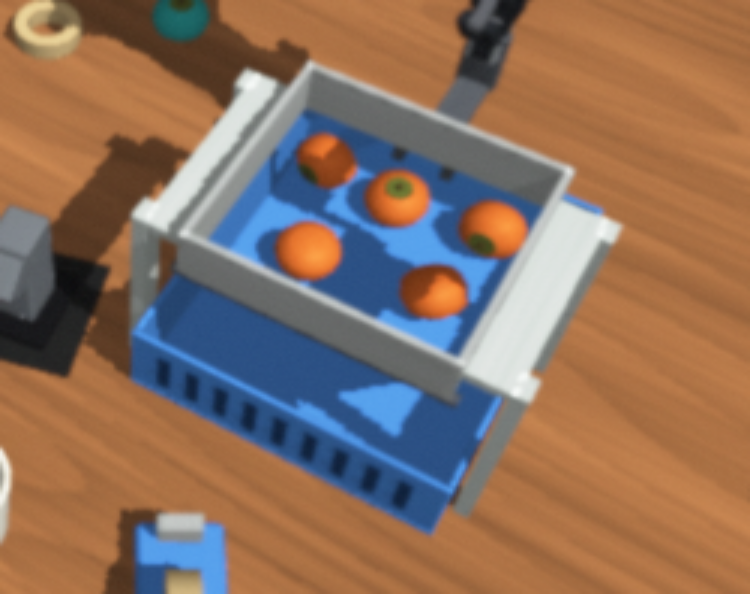

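Call:
jog_arm(
  series=[
    [0,0,0,0,0,0,0.4],
    [0,0,0,0,0,0,0.4],
    [0,0,0,0,0,0,0.4],
    [0,0,0,0,0,0,0.4],
    [0,0,0,-2,0,0,0.4],
    [0,0,0,-3,0,0,0.4],
    [0,0,0,-3,0,0,0.4],
    [0,0,0,-3,0,0,0.4],
    [0,0,0,-3,0,0,0.4],
    [0,0,0,-2,0,0,0.4],
    [0,0,0,0,0,0,0.4],
    [0,0,0,0,0,0,0.4],
    [0,0,0,0,0,0,0.4],
    [0,0,0,0,0,0,0.4],
  ],
)

```text
clock: 57.65
eef_pos: [384.0, 169.1, 339.2]
tcp_rot: [-2.779, 1.569, -2.73]
contact_force: [-0.7, -0.2, 0.4]
opening: 0.402
```

```bash
python3 look.py w25
python3 - <<'E'
from h import *
p,d=r.grab_frame('scene'); save('scene8.png',p); np.savez('scene8.npz',p=p,d=d)
C=cloud('scene',d);k,l,s,c=cv2.connectedComponentsWithStats(orange(p))
for i in range(1,k):
    if s[i,4]>60: P=C[l==i];print(c[i],np.median(P,0))
p,d=r.grab_frame('top'); save('top2.png',p)
E
```

```text
57.65 [384.  169.1 339.2] [[-0.002, -0.048, 0.999], [-0.001, 0.999, 0.048], [-1.0, -0.001, -0.002]] 0.4019602161049173 [-0.7 -0.2  0.4]
[336.8 125. ] [326 107  25  32 429] [413.3 216.6  19. ] [412.9 221.2  45.1] 56.534635957825344
[385.4 124.7] [374 107  28  32 504] [491.4 221.   19. ] [490.9 224.9  35.4] 44.50781720406803
[356.1 206.6] [343 193  28  28 606] [456.2  80.1  19. ] [454.1  85.6  37.8] 48.30849911438736
[385.4 199.7] [374 195  22  11 169] [505.7  95.1  19. ] [500.1 101.1  37.4] 44.38717299887702
[380.8 260.8] [493.5 103.   40.8]
[411.3 254.2] [436.8 154.   38.1]
[443. 263.] [422.3 226.1  49.7]
[427.1 292.1] [505.1 227.7  41. ]
```

View pics/scene8.png

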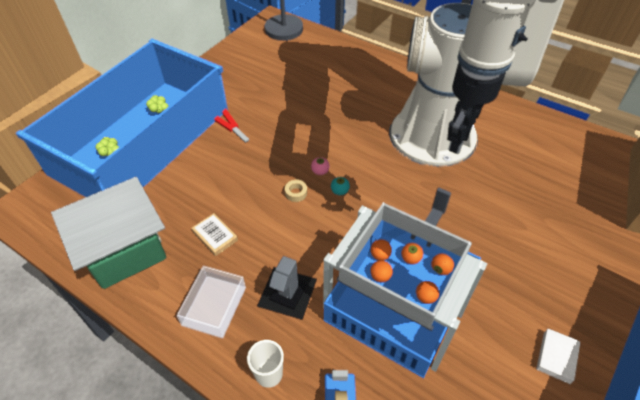

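View pics/w25.png

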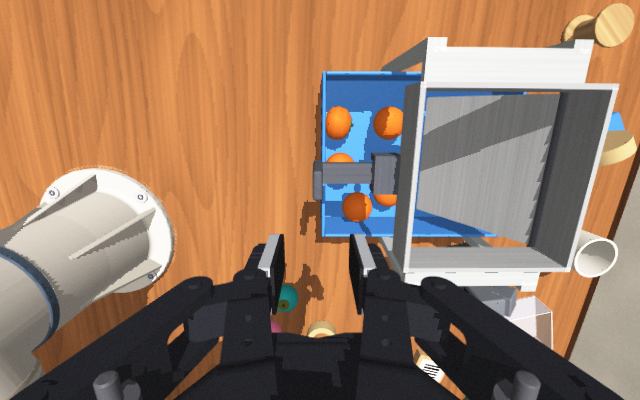

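View pics/top2.png

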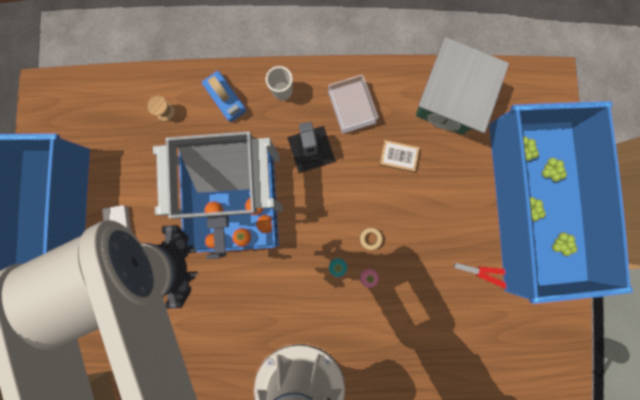

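```bash
python3 -c "
from rig import r
print(r.sign_off()); print(r.sense()['clock'])"
```

```text
the job is handed in; nothing more can be done
None
the job is handed in; nothing more can be done
```

The job is done and handed in at about 58 s on the clock, but I got no signal confirming that the card scan registered.

**What I did:**
- Put all five persimmons on the table into the closed box.
- Held the scanner beam still on the lot card for about 4 s.
- Stood the scanner back upright on its mat.
- Pulled the latch tab about 36 mm, so the floor opened and the fruit dropped.

**Last checks:**
- All five persimmons are in the blue crate, seen in the scene camera. One may be leaning against the crate wall, but it is well below the rim.
- The box is empty and its floor is open.
- The scanner stands on the mat, and the tape and the coloured look-alikes are where they were.
- The gripper is clear of everything.

**What disagreed or went wrong:**
- **Finger length:** The finger ends sit about 25–38 mm behind the reported TCP, depending on opening. My first grasp was too high because of this; I opened, went lower and grasped again, and corrected for it from then on.
- **Fourth fruit:** The first grasp on it landed off-centre after a move fell short. I backed off, looked again and took it cleanly.
- **Scan:** No camera view confirmed it, so it rests on my geometry. I estimate the beam fell about 3 mm from the card's middle, from about 150 mm along the beam.

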